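# Sieve grinding balls off rinsed jars and load the bench dryer

### The job

Shake the slotted basket over its catch tray, keeping the jars in it, until every steel ball has dropped into the tray, then tip all the sample jars into the bowl of the bench dryer and hang the empty basket back in the tray. After that push the square-bored retainer plate, hub up, and then the T-handle fully home on the dryer's square spindle, and last press the green start button down, leaving the bottle and the pen cup where they stand.

Things in the scene. Friction and masses are not known exactly. Their poses are not given: they have to be found in the camera images.
- tray: blue catch tray fixed to the counter, 250 (x) x 172 (y) x 50 mm high, walls and floor 6 mm; origin: centre of its underside, z up. The basket hangs in it by two side flanges (basket frame: underside z = 22 mm, y = -100 to -68 and 68 to 100 mm) on the long rims; there it can slide along the tray's x (36 mm to the front, -x, 52 mm back from the middle) and 12 mm sideways
- basket: loose steel slotted basket, 0.35 kg empty, body x = -82 to 67, y = -69 to 69 mm, walls up to z = 55 mm, no wall at its front (-x). Origin: centre of its underside, z up. Inside, jars lie on the top edges (z = 24 mm) of thin blades along x; between these run five channels 22 mm wide at y = -52, -26, 0, 26, 52 mm. Hanging in the tray its origin is 28 mm above the tray's origin
- grip_bar (a point): centre of the basket's orange grip bar, rigid with the basket: 115 mm above its origin; bar along the basket's y, 14 mm thick (x), 24 mm high (z), 130 mm free length between the two side uprights; axes as the basket
- front_edge (a point): middle of the front edge of the blades (x = -82, z = 24 mm in the basket's frame), over which the jars slide out when the basket is tipped front down by about 45 degrees
- sill (a point): middle of the sill in the channels (x = 20, z = 5 mm in the basket's frame). Behind it (+x) the channels have a closed bottom 3 mm thick, where the balls lie; the sill is 2 mm higher; in front of it (x below 18 mm) the channels are open beneath, so a ball that is shaken or rolls forward over the sill drops through
- dryer: bench dryer fixed to the counter: white round open bowl, outer diameter 234 mm, inner 222 mm, bowl floor at z = 20 mm, rim at z = 105 mm, a round column of 40 mm diameter in its middle with a square spindle on top. A grey console 30 mm high on its -x side bears the start button. Origin: centre of the underside, z up
- shoulder (a point): centre of the flat shoulder on top of the column, at the foot of the square spindle, 120 mm above the counter; axes as the dryer
- spindle_tip (a point): centre of the top of the square spindle, 185 mm above the counter; spindle 20 x 20 mm, sides along the dryer's x and y, the top 6 mm a round cone from 20 down to 12 mm diameter
- plate: loose retainer plate: blue 130 x 130 x 8 mm plate with a white square hub 46 x 46 mm, up to 34 mm above the underside, sides along its x and y; a 24 mm square bore, sides likewise, goes right through (any quarter turn fits the spindle; about 8 degrees of error is tolerated). 0.22 kg. Origin: centre of its underside, z up; lies hub up. Fully home its underside is on the shoulder
- handle: loose T-handle standing on its steel socket: 40 x 40 mm, 34 mm high, with a flange 70 x 70 x 8 mm at the bottom and a 24 mm square bore open at the bottom, 34 mm deep, sides along its x and y (any quarter turn fits); on it a red bar 100 (x) x 22 (y) x 26 (z) mm, from z = 34 to 60 mm. 0.18 kg. Origin: centre of its underside, z up. Fully home on the spindle its underside is on top of the plate's hub, 34 mm above the shoulder
- start_top (a point): centre of the top face of the green start button (28 mm across) on the dryer's console; press straight down
- start (a joint): start button travel in m: 0 up, 0.006 fully down (about 4 N, springs back)
- wash_bottle: bystander: white plastic bottle, 64 mm diameter, 170 mm tall; origin centre of its underside
- pen_cup: bystander: blue open cup, 76 mm diameter, 95 mm tall; origin centre of its underside
- jar1: white square plastic sample jar with a square coloured cap, 34 x 34 mm, 60 mm long along its x axis (cap at +x), 50 g, lying in the basket at the start (may be absent); origin at its centre
- jar2: white square plastic sample jar with a square coloured cap, 34 x 34 mm, 60 mm long along its x axis (cap at +x), 50 g, lying in the basket at the start (may be absent); origin at its centre
- jar3: white square plastic sample jar with a square coloured cap, 34 x 34 mm, 60 mm long along its x axis (cap at +x), 50 g, lying in the basket at the start (may be absent); origin at its centre
- jar4: white square plastic sample jar with a square coloured cap, 34 x 34 mm, 60 mm long along its x axis (cap at +x), 50 g, lying in the basket at the start (may be absent); origin at its centre
- ball1: steel grinding ball, 16 mm diameter, 17 g, at the start in the closed back part of one of the basket's channels (may be absent); origin at its centre
- ball2: steel grinding ball, 16 mm diameter, 17 g, at the start in the closed back part of one of the basket's channels (may be absent); origin at its centre
- ball3: steel grinding ball, 16 mm diameter, 17 g, at the start in the closed back part of one of the basket's channels (may be absent); origin at its centre
- ball4: steel grinding ball, 16 mm diameter, 17 g, at the start in the closed back part of one of the basket's channels (may be absent); origin at its centre
- ball5: steel grinding ball, 16 mm diameter, 17 g, at the start in the closed back part of one of the basket's channels (may be absent); origin at its centre
There are look-alikes about, which are no part of the job. What is shaped like the handle but pink or yellow is not meant.

How it is judged (in metres and radians):
On the way, in this order (a step that is already met when the one before it is completed fails the run):
1. all balls are on the floor of the catch tray while the jars are still in the basket (x of ball1 in the frame of tray between -0.12 and 0.12 m and y of ball1 in the frame of tray between -0.082 and 0.082 m and z of ball1 in the frame of tray between 0 and 0.022 m and x of ball2 in the frame of tray between -0.12 and 0.12 m and y of ball2 in the frame of tray between -0.082 and 0.082 m and z of ball2 in the frame of tray between 0 and 0.022 m and x of ball3 in the frame of tray between -0.12 and 0.12 m and y of ball3 in the frame of tray between -0.082 and 0.082 m and z of ball3 in the frame of tray between 0 and 0.022 m and x of ball4 in the frame of tray between -0.12 and 0.12 m and y of ball4 in the frame of tray between -0.082 and 0.082 m and z of ball4 in the frame of tray between 0 and 0.022 m and x of ball5 in the frame of tray between -0.12 and 0.12 m and y of ball5 in the frame of tray between -0.082 and 0.082 m and z of ball5 in the frame of tray between 0 and 0.022 m and distance between each of jar1, jar2, jar3, jar4 and basket below 0.11 m and z of each of jar1, jar2, jar3, jar4 in the frame of basket above 0.02 m), for 0.2 s.
2. all jars are in the dryer's bowl (horizontal distance between each of jar1, jar2, jar3, jar4 and dryer below 0.1 m and height (world z) of jar1 between 0.02 and 0.1 m and height (world z) of jar2 between 0.02 and 0.1 m and height (world z) of jar3 between 0.02 and 0.1 m and height (world z) of jar4 between 0.02 and 0.1 m), for 0.2 s.
3. the retainer plate is fully home on the spindle, with the jars under it (all of step 2 and horizontal distance between plate and shoulder below 0.006 m and z of plate in the frame of shoulder between -0.004 and 0.004 m and angle between plate's own z axis and vertical below 0.07 rad), for 0.2 s.
4. the T-handle is fully home on the spindle above the plate (horizontal distance between each of handle, plate and shoulder below 0.006 m and z of handle in the frame of shoulder between 0.03 and 0.038 m and angle between each of handle, plate's own z axis and vertical below 0.07 rad and z of plate in the frame of shoulder between -0.004 and 0.004 m), for 0.2 s.
5. the start button is pressed down (value of joint start above 0.004 m), for 0.05 s.
At the end, for the whole second after the job is handed in: all balls on the tray floor; all jars in the bowl (centre within 100 mm of the axis, below 100 mm); plate on the shoulder, handle on its hub (4 mm in height, 6 mm off axis, 0.07 rad); basket hung level in the tray (within 0.08 rad); button up again; all at rest (all of step 2 and all of step 4 and x of ball1 in the frame of tray between -0.12 and 0.12 m and y of ball1 in the frame of tray between -0.082 and 0.082 m and z of ball1 in the frame of tray between 0 and 0.022 m and x of ball2 in the frame of tray between -0.12 and 0.12 m and y of ball2 in the frame of tray between -0.082 and 0.082 m and z of ball2 in the frame of tray between 0 and 0.022 m and x of ball3 in the frame of tray between -0.12 and 0.12 m and y of ball3 in the frame of tray between -0.082 and 0.082 m and z of ball3 in the frame of tray between 0 and 0.022 m and x of ball4 in the frame of tray between -0.12 and 0.12 m and y of ball4 in the frame of tray between -0.082 and 0.082 m and z of ball4 in the frame of tray between 0 and 0.022 m and x of ball5 in the frame of tray between -0.12 and 0.12 m and y of ball5 in the frame of tray between -0.082 and 0.082 m and z of ball5 in the frame of tray between 0 and 0.022 m and z of basket in the frame of tray between 0.022 and 0.036 m and angle between basket's own z axis and vertical below 0.08 rad and x of basket in the frame of tray between -0.08 and 0.08 m and y of basket in the frame of tray between -0.02 and 0.02 m and linear speed of each of jar1, jar2, jar3, jar4, basket, plate, handle below 0.02 m/s and value of joint start below 0.002 m); the robot touches nothing.
It fails at once if a bystander is pushed more than 30 mm or knocked over (distance of any of wash_bottle, pen_cup from where it was at the start of the episode above 0.03 m or angle between any of wash_bottle, pen_cup's own z axis and vertical above 0.5 rad).
Of jar1, jar2, jar3, jar4 only 2 to 4 are there at a start; the rules pass over those that are not, and their reading is None.
Of ball1, ball2, ball3, ball4, ball5 only 3 to 5 are there at a start; the rules pass over those that are not, and their reading is None.
At some moment in a run one of plate, handle may be knocked a few centimetres aside while the robot is not near it.
It also fails if it takes over 192 s, if anything falls off the work surface, if the arm or the gripper's body presses on something with over 40 N, if the wrist force passes 120 N, or if a joint passes its speed limit or range.

### The arm

A 6-joint arm with a two-finger parallel gripper is mounted at the origin on the work surface. World frame = base frame: x ahead of the robot, y to its left, z up, the work surface at z = 0. Lengths are in mm, angles in rad, forces in N, time in s.
With the tool pointing down it reaches from about 325 to 775 mm from the base axis. Payload 5.5 kg.
Tool frame: the origin (TCP) lies on the centre line of the jaws, within the pads' length; the fingertips stand 17 mm ahead of it and the grasp point (between the pads) lies 2 mm behind it; z points along the fingers, x is the direction in which the jaws open and shut, and the axes are right-handed (so a half turn about z gives the same grasp; the last joint's range is limited). The gripper opens to 88 mm and grips with 3 to 60 N. Pads are 20 mm wide; open, the fingers measure 115 mm over their backs; the gripper's body (75 mm by 178 mm) begins 61 mm behind the grasp point.
Start: joints at [-1.37, 0.091, 1.231, -0, 1.82, -0.057], TCP at [152.971, -580.186, 239.631] pointing down, gripper open.
Joint ranges: [-2.87, 2.87], [-0.86, 2.18], [0.17, 2.46], [-1.51, 4.65], [0.06, 2.69], [-2.65, 2.65]. Speed limits (rad/s): [2.57, 2.57, 3.01, 3.14, 3.14, 3.14].

### API

Orientations are given as a rotation vector (axis times angle).
In Python, from cell import sensors, imaging, finish_job gives the robot as it stands. The module is installed in compiled form; this text tells all that it offers.
- The arm moves only by the tool jog_arm, never from a script. Its argument "moves" is a list of rows, each a list of 6 numbers: the shift along the tool's x, y, z in mm, then the turn, a rotation vector about the tool's x, y, z in rad. A call has 1 to 20 rows; each row shifts and turns the commanded pose from where the row before left it, along the tool's axes as they then stand; what a row does not reach is not made up. A row lasts 1/12 s, in which the tool goes at most 41.7 mm and 7.16 degrees, less where a joint would pass 70% of its speed; a pose out of reach is approached as far as the arm can. A call with a gripper value outside its range is refused whole. "grip" is the opening, from -1 (shut) to 1 (fully open), set as the call begins (left out, the last holds). The fingers move at their own pace and stop on an object; the grip force is fixed at half the most. Time passes only in rows, so rows that do not move let the fingers close. It gives the time, the measured TCP pose, the force and the opening at its end, in the units of the state.
- sensors.read_state(): the state, without advancing time (a new reading comes with each control period).
- imaging.camera(name): name is "scene" or "top" or "wrist"; returns a dict with "img" (480x640x3 uint8, red, green, blue), "camera_matrix" (3x3 intrinsics, pixels), "k1" (the pictures are not rectified: a ray, as slopes to the right and down, at radius r is drawn at 1 + k1 r^2 times it, then the intrinsics apply), "rvec" (rotation vector, rad) and "tvec" (3), from world to camera coordinates, as OpenCV has them. Camera axes: x right, y down, z forward; pixel columns grow to the right and rows downward; lengths in mm; the calibration is good to about 2 mm. A picture is of the moment at which its call begins. There is no depth.
- finish_job(): hands the job in, once; it reports no verdict.
The state is a dict: "clock": time; "joint_positions": joint angles; "qvel": joint speeds; "joint_torque": joint torques, N m; "eef_pos": TCP position; "orientation": TCP orientation; "contact_force": force on the tool from outside, world axes, zero at the start; "wrist_torque": the same for the moment, N m; "opening": finger opening in mm.
Only numpy, scipy, OpenCV 4.12 (cv2) and the standard library are available. Lean on these libraries where they do the work, as an engineer would, in place of code of your own. Each camera call takes 0.05 s, during which the arm holds its last target.

## Working session

There is one attempt and no reset: what is moved stays moved. The work goes in short steps, Python scripts to look and compute and a tool call to move; the robot and the scene stay as the last step left them, time stands still between calls to the robot, and variables do not carry over. Pictures are saved under pics/ and viewed, and the job is handed in when it is done.

Besides the shell and the picture viewer there is one more tool, called after ">>>" as name(argument=value, ...), one argument or row to a line, values as JSON. jog_arm: Moves the arm, as the interface text tells. Its arguments: {"type":"object","properties":{"moves":{"type":"array"},"grip":{"type":"number"}},"required":["moves"]}

```bash
mkdir -p pics; ls; python3 - <<'E'
from cell import sensors, imaging
import cv2
print(sensors.read_state())
for n in ["scene","top","wrist"]:
    c=imaging.camera(n)
    cv2.imwrite(f"pics/{n}0.png",c["img"][:,:,::-1])
    print(n,c["camera_matrix"].tolist(),c["k1"],c["rvec"],c["tvec"])
E
```

```text
pics
{'clock': 0.0, 'joint_positions': array([-1.36966768e+00,  9.17997844e-02,  1.23186402e+00,  6.17387416e-06,
        1.81980461e+00, -5.66684328e-02]), 'qvel': array([ 0.00094876, -0.00052145, -0.00076378,  0.00103618, -0.00102856,
        0.00033966]), 'joint_torque': array([-3.19273262e-03, -4.46446180e+01, -4.06447363e+01,  6.95489254e-02,
        2.94229842e-02, -1.50297237e-04]), 'eef_pos': array([ 152.93583194, -579.90597535,  238.55457582]), 'orientation': array([-2.48758602e+00,  1.91671013e+00,  2.22134970e-03]), 'contact_force': array([ 0.04408979,  0.6844528 , -0.18829256]), 'wrist_torque': array([-0.02297781, -0.02026657,  0.02224427]), 'opening': 87.84296876521935}
scene [[570.7714717142672, 0.0, 335.8080931602866], [0.0, 570.7714717142672, 242.3013136155741], [0.0, 0.0, 1.0]] -0.15170707369268796 [ 1.01045768  2.23263055 -1.19399915] [ 417.35162286 -115.48571496 1915.19127151]
top [[436.12072331304313, 0.0, 321.1014113316987], [0.0, 436.12072331304313, 238.14620844376157], [0.0, 0.0, 1.0]] -0.042455978203934194 [ 2.13989368 -2.19805528  0.10631173] [ -48.65935705  588.39142786 1128.28121768]
wrist [[410.6310227947424, 0.0, 324.06867673529865], [0.0, 410.6310227947424, 235.47705617291058], [0.0, 0.0, 1.0]] -0.06655988733385723 [-2.29621457  1.77068072  0.26181432] [-599.87332327  -33.38816959  390.76828822]
```

View pics/scene0.png

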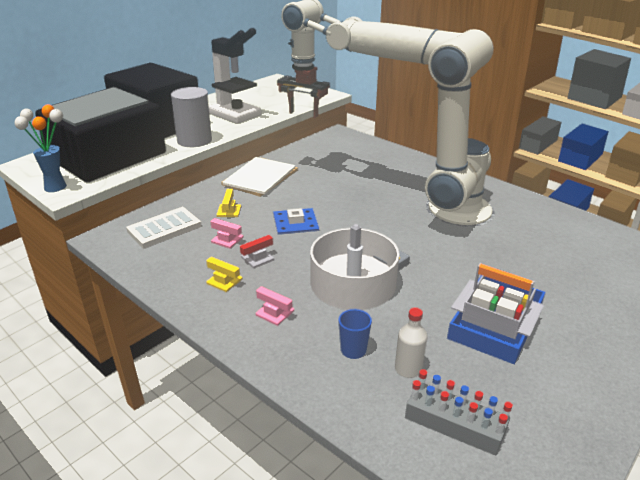

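View pics/top0.png

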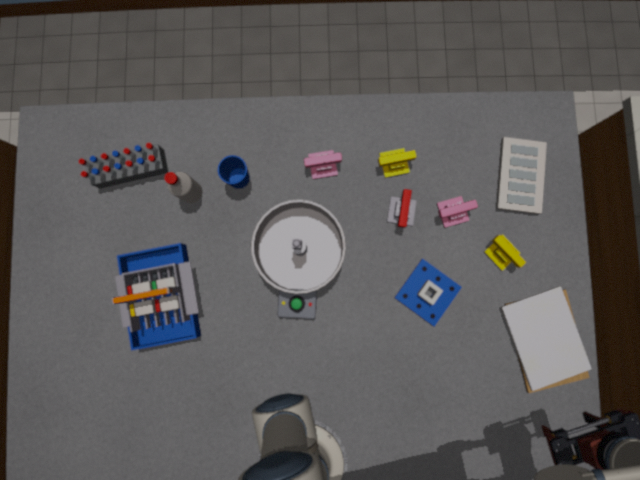

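View pics/wrist0.png

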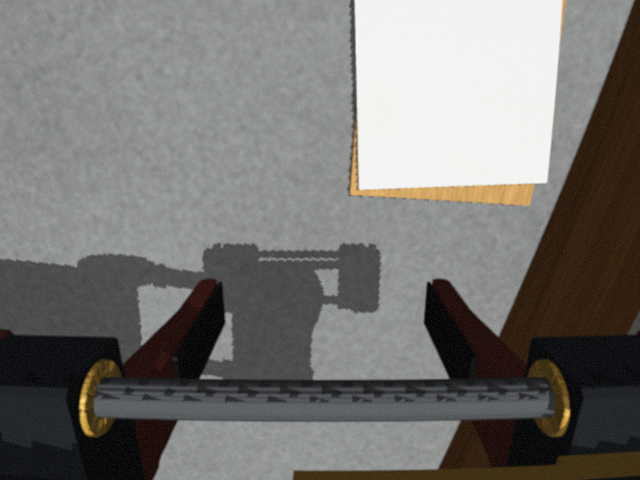

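Top view: tray with basket at about (160,300), dryer (298,247), start button (297,304), plate (430,292), red handle (402,210), bottle (178,184) and cup (233,171). Next I'll write helpers and zoom in.

```bash
cat > h.py <<'E'
import numpy as np, cv2
from scipy.spatial.transform import Rotation as R
from cell import sensors, imaging
def cam(n,save=None):
    c=imaging.camera(n); c["R"]=R.from_rotvec(np.ravel(c["rvec"])).as_matrix(); c["t"]=np.ravel(c["tvec"])
    c["bgr"]=np.ascontiguousarray(c["img"][:,:,::-1]); c["hsv"]=cv2.cvtColor(c["bgr"],cv2.COLOR_BGR2HSV)
    if save: cv2.imwrite(f"pics/{save}.png",c["bgr"])
    return c
def dist(c): return np.array([c["k1"],0,0,0.])
def proj(c,P):
    P=np.atleast_2d(np.array(P,float))
    return cv2.projectPoints(P,R.from_matrix(c["R"]).as_rotvec(),c["t"],c["camera_matrix"],dist(c))[0].reshape(-1,2)
def ray(c,uv):
    uv=np.array(uv,float).reshape(-1,1,2)
    n=cv2.undistortPointsIter(uv,c["camera_matrix"],dist(c),None,None,(3,50,1e-9)).reshape(-1,2)
    d=np.c_[n,np.ones(len(n))]@c["R"]; o=-c["R"].T@c["t"]
    return o,d/np.linalg.norm(d,axis=1,keepdims=True)
def onz(c,uv,z):
    o,d=ray(c,uv); return o+d*((z-o[2])/d[:,2])[:,None]
def crop(c,x,y,w,h,s,name):
    cv2.imwrite(f"pics/{name}.png",cv2.resize(c["bgr"][y:y+h,x:x+w],None,fx=s,fy=s,interpolation=cv2.INTER_CUBIC))
def mask(c,lo,hi,box=None):
    m=cv2.inRange(c["hsv"],np.array(lo),np.array(hi))
    if box: 
        k=np.zeros_like(m); x,y,w,h=box; k[y:y+h,x:x+w]=1; m=m*k
    return m
E
python3 - <<'E'
from h import *
t=cam("top"); s=cam("scene")
crop(t,100,230,120,130,5,"tb"); crop(t,240,190,120,140,4,"td"); crop(t,370,170,120,160,4,"tp")
crop(s,430,250,130,110,5,"sb"); crop(s,290,210,140,100,5,"sd"); crop(s,200,180,130,100,5,"sp")
E
```

```text
(no output)
```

View pics/tb.png

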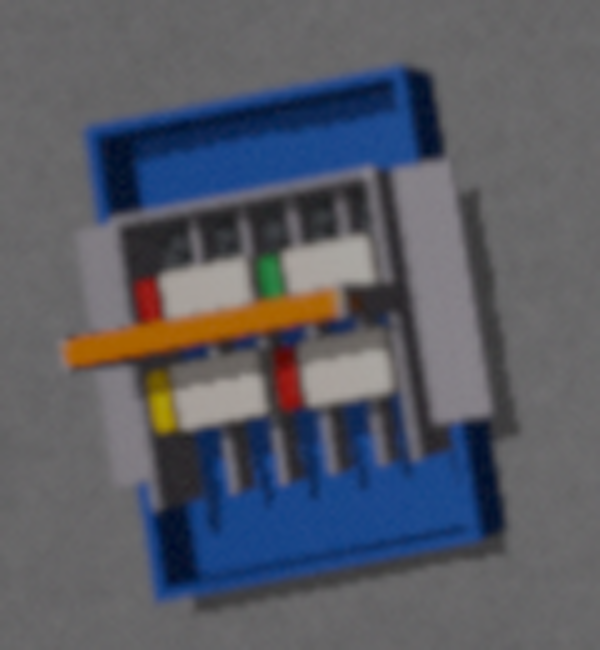

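View pics/sb.png

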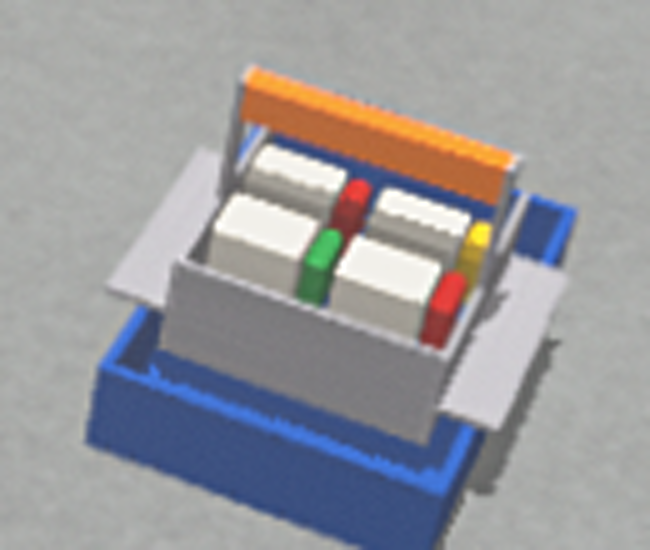

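View pics/td.png

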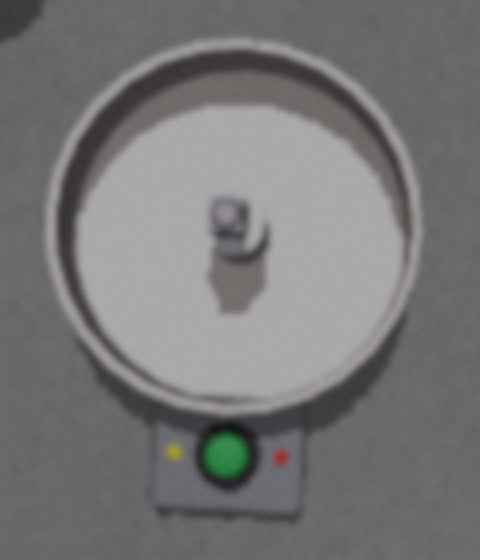

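View pics/tp.png

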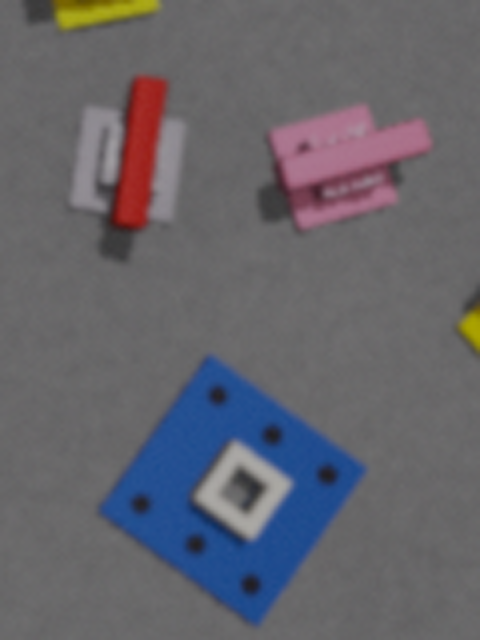

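View pics/sd.png

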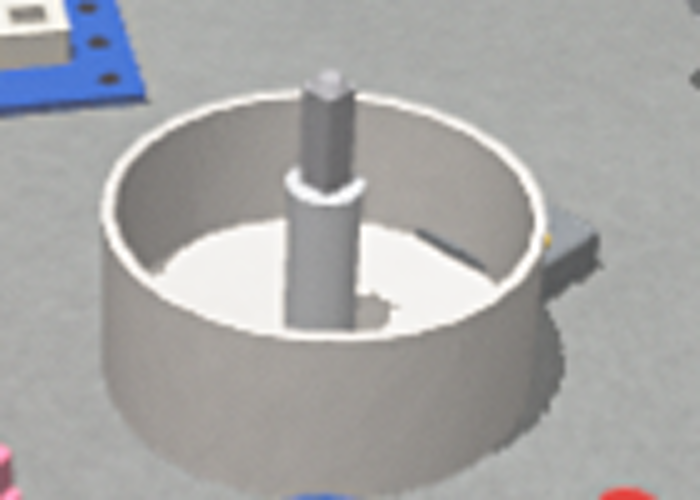

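```bash
python3 - <<'E'
from h import *
t=cam("top")
def rect(m,z,name):
    cs,_=cv2.findContours(m,cv2.RETR_EXTERNAL,cv2.CHAIN_APPROX_NONE); 
    pts=np.vstack([c for c in cs if cv2.contourArea(c)>15]).reshape(-1,2).astype(float)
    W=onz(t,pts,z)[:,:2].astype(np.float32); r=cv2.minAreaRect(W); print(name,np.round(r[0],1),np.round(r[1],1),round(r[2],1)); return cv2.boxPoints(r)
bar=mask(t,(8,150,120),(18,255,255),(100,270,100,50)); rect(bar,28+127,"bar")
blue=mask(t,(105,120,60),(125,255,255),(100,230,110,130)); rect(blue,50,"tray(rim)")
print(onz(t,[(100+87/5,230+128/5),(100+402/5,230+66/5),(100+158/5,230+600/5),(100+485/5,230+540/5)],50).round(1))
pl=mask(t,(105,120,60),(125,255,255),(380,250,100,90)); rect(pl,8,"plate")
hub=mask(t,(0,0,125),(180,60,255),(415,275,35,35)); rect(hub,34,"hub")
red=mask(t,(0,150,90),(6,255,255),(385,180,40,60)); rect(red,60,"hbar")
g=mask(t,(50,100,60),(75,255,255),(280,290,40,30)); rect(g,38,"btn")
# bowl rim
m=mask(t,(0,0,150),(180,60,255),(240,190,120,120))
wp=onz(t,[(240+45/4,190+220/4),(240+422/4,190+222/4),(240+235/4,190+38/4),(240+232/4,190+415/4)],105); print(wp.round(1))
sp=onz(t,[(240+229/4,190+215/4)],185);print("sp",sp.round(1))
s=cam("scene"); print("scene tip",onz(s,[(290+331/5,210+77/5)],185).round(1))
# wash bottle, cup
print("cap bottle",onz(t,[(172,179)],180).round(0),"cup",onz(t,[(234,171)],95).round(0))
E
```

```text
bar [451.1 367. ] [ 14.7 129.1] 9.1
tray(rim) [445.7 367.2] [249.9 174.5] 9.6
[[553.2 471.4  50. ]
 [581.4 304.2  50. ]
 [308.8 430.6  50. ]
 [336.1 260.6  50. ]]
plate [ 436.5 -345.9] [129.3 129.8] 52.1
hub [ 437.  -346.6] [46.5 46.5] 51.7
hbar [ 658.1 -283. ] [21.  98.7] 78.3
btn [417.2   5.3] [26.  28.4] 88.7
[[ 566.9  109.2  105. ]
 [ 559.4 -124.4  105. ]
 [ 678.   -11.1  105. ]
 [ 443.9   -4.2  105. ]]
sp [[559.8  -9.5 185. ]]
scene tip [[563.7  -2.2 185. ]]
cap bottle [[721. 283. 180.]] cup [[758. 153.  95.]]
```

```bash
cat >> h.py <<'E'
def st():
    s=sensors.read_state(); return s,np.array(s["eef_pos"]),R.from_rotvec(s["orientation"])
def down(yaw):  # tool x at world angle yaw(deg), z down
    a=np.radians(yaw); x=[np.cos(a),np.sin(a),0]; z=[0,0,-1]; y=np.cross(z,x)
    return R.from_matrix(np.array([x,y,z]).T)
def go(p,Rt,base=None):
    """turn first, then shift"""
    s,p0,R0=st()
    if base is not None: p0,R0=base
    w=(R0.inv()*Rt).as_rotvec(); d=Rt.inv().apply(np.array(p)-p0)
    print("turn",w.round(3),"deg",np.degrees(np.linalg.norm(w)).round(1),"shift",d.round(1),"len",np.linalg.norm(d).round(1))
    return np.array(p,float),Rt
def info():
    s,p,r=st(); M=r.as_matrix()
    print("t",round(s["clock"],2),"p",p.round(1),"xaxis",M[:,0].round(3),"yaw",np.degrees(np.arctan2(M[1,0],M[0,0])).round(2),"z",M[:,2].round(3),"F",np.round(s["contact_force"],1),"op",round(s["opening"],1),"j",np.round(s["joint_positions"],2))
E
python3 - <<'E'
from h import *
info()
b=go([480,-200,300],down(9.3)); b=go([451,367,300],down(9.3),b); 
b=go([480,-200,300],down(189.3)); 
E
```

```text
t 0.35 p [ 153.  -580.1  239.4] xaxis [ 0.255 -0.967 -0.   ] yaw -75.23 z [-0.  0. -1.] F [-0.8 -0.6 -0.3] op 87.8 j [-1.37  0.09  1.23  0.    1.82 -0.06]
turn [-0.     0.    -1.475] deg 84.5 shift [ 384.2 -322.3  -60.6] len 505.1
turn [0. 0. 0.] deg 0.0 shift [  63.  -564.2    0. ] len 567.7
turn [0.    0.    1.666] deg 95.5 shift [-384.2  322.3  -60.6] len 505.1
```

>>> jog_arm(
  moves=[
    [0, 0, -4, 0, 0, -0.0983],
    [0, 0, -4, 0, 0, -0.0983],
    [0, 0, -4, 0, 0, -0.0983],
    [0, 0, -4, 0, 0, -0.0983],
    [0, 0, -4, 0, 0, -0.0983],
    [0, 0, -4, 0, 0, -0.0983],
    [0, 0, -4, 0, 0, -0.0983],
    [0, 0, -4, 0, 0, -0.0983],
    [0, 0, -4, 0, 0, -0.0983],
    [0, 0, -4, 0, 0, -0.0983],
    [0, 0, -4, 0, 0, -0.0983],
    [0, 0, -4, 0, 0, -0.0983],
    [0, 0, -4, 0, 0, -0.0983],
    [0, 0, -4, 0, 0, -0.0983],
    [0, 0, -4, 0, 0, -0.0983],
  ],
)

```text
clock: 1.6
eef_pos: [153.0, -580.2, 299.8]
orientation: [3.131, 0.261, -0.0]
contact_force: [0.2, 0.3, 0.2]
opening: 88.0
```

>>> jog_arm(
  moves=[
    [27.4, -23, 0, 0, 0, 0],
    [27.4, -23, 0, 0, 0, 0],
    [27.4, -23, 0, 0, 0, 0],
    [27.4, -23, 0, 0, 0, 0],
    [27.4, -23, 0, 0, 0, 0],
    [27.4, -23, 0, 0, 0, 0],
    [27.4, -23, 0, 0, 0, 0],
    [27.4, -23, 0, 0, 0, 0],
    [27.4, -23, 0, 0, 0, 0],
    [27.4, -23, 0, 0, 0, 0],
    [27.4, -23, 0, 0, 0, 0],
    [27.4, -23, 0, 0, 0, 0],
    [27.4, -23, 0, 0, 0, 0],
    [27.4, -23, 0, 0, 0, 0],
  ],
)

```text
clock: 2.77
eef_pos: [480.6, -199.1, 299.8]
orientation: [3.131, 0.253, 0.001]
contact_force: [-0.2, -0.7, -0.3]
opening: 88.2
```

>>> jog_arm(
  moves=[
    [4.2, -37.6, 0, 0, 0, 0],
    [4.2, -37.6, 0, 0, 0, 0],
    [4.2, -37.6, 0, 0, 0, 0],
    [4.2, -37.6, 0, 0, 0, 0],
    [4.2, -37.6, 0, 0, 0, 0],
    [4.2, -37.6, 0, 0, 0, 0],
    [4.2, -37.6, 0, 0, 0, 0],
    [4.2, -37.6, 0, 0, 0, 0],
    [4.2, -37.6, 0, 0, 0, 0],
    [4.2, -37.6, 0, 0, 0, 0],
    [4.2, -37.6, 0, 0, 0, 0],
    [4.2, -37.6, 0, 0, 0, 0],
    [4.2, -37.6, 0, 0, 0, 0],
  ],
)

```text
clock: 3.85
eef_pos: [454.5, 292.5, 299.8]
orientation: [-3.131, -0.254, -0.001]
contact_force: [-0.5, -0.2, 0.0]
opening: 87.7
```

```bash
python3 - <<'E'
from h import *
info()
w=cam("wrist","w1")
E
```

```text
t 3.85 p [454.5 292.5 299.8] xaxis [0.987 0.161 0.001] yaw 9.26 z [ 0.001  0.    -1.   ] F [-0.5 -0.2  0. ] op 87.7 j [ 0.51 -0.05  1.27 -0.    1.92  0.35]
```

View pics/w1.png

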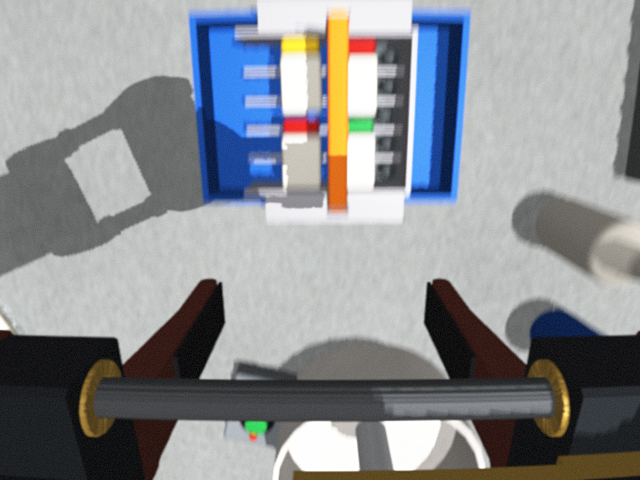

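The wrist view shows the basket and tray, with the orange bar at about (338,110), four jars and the back channels at about (390,70-180).

```bash
python3 - <<'E'
from h import *
w=cam("wrist")
crop(w,180,0,300,230,2.6,"w1z")
m=mask(w,(8,150,120),(20,255,255),(310,0,60,220))
cs,_=cv2.findContours(m,cv2.RETR_EXTERNAL,cv2.CHAIN_APPROX_NONE); c=max(cs,key=cv2.contourArea)
W=onz(w,c.reshape(-1,2),155)[:,:2].astype(np.float32); r=cv2.minAreaRect(W);print(r)
m=mask(w,(105,120,60),(125,255,255),(180,0,300,210))
pts=np.argwhere(m)[:,::-1]
W=onz(w,pts,50)[:,:2].astype(np.float32); print(cv2.minAreaRect(W))
go([451,367,145],down(9.3))
E
```

```text
((451.9563293457031, 366.67938232421875), (13.589113235473633, 125.67790985107422), 9.65815544128418)
((446.9302673339844, 370.28460693359375), (249.7313690185547, 167.4818878173828), 9.5394926071167)
turn [-0.001  0.002  0.005] deg 0.3 shift [  8.8 -71.5 153.4] len 169.5
```

View pics/w1z.png

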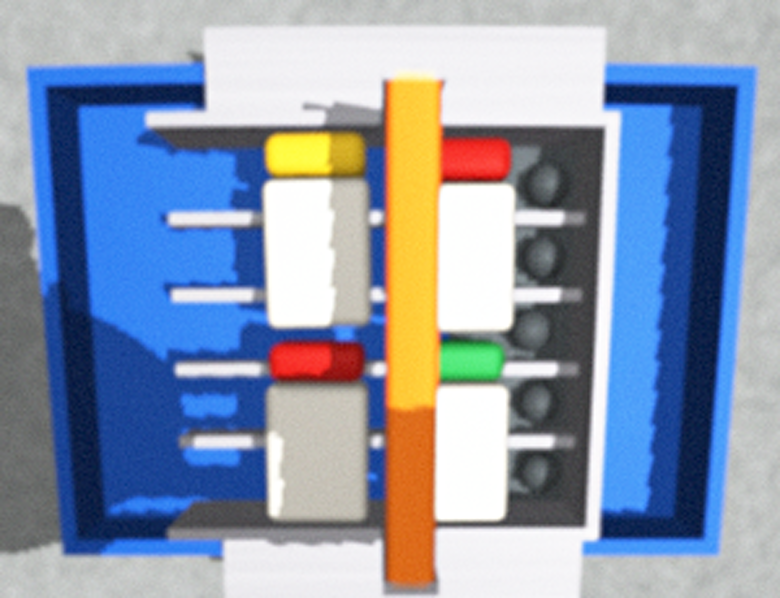

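Five balls are visible, one in each channel. Grasping the bar next.

>>> jog_arm(
  moves=[
    [4.6, -36, 0, 0, 0, 0.004],
    [4.5, -36, 0, 0, 0, 0],
    [0, 0, 35, 0, 0, 0],
    [0, 0, 35, 0, 0, 0],
    [0, 0, 35, 0, 0, 0],
    [0, 0, 25, 0, 0, 0],
    [0, 0, 15, 0, 0, 0],
    [0, 0, 12, 0, 0, 0],
    [0, 0, 0, 0, 0, 0],
  ],
)

```text
clock: 4.7
eef_pos: [451.9, 361.8, 139.6]
orientation: [3.129, 0.246, -0.006]
contact_force: [0.3, 0.8, -0.2]
opening: 87.9
```

>>> jog_arm(
  moves=[
    [0, 0, 0, 0, 0, 0],
    [0, 0, 0, 0, 0, 0],
    [0, 0, 0, 0, 0, 0],
    [0, 0, 0, 0, 0, 0],
    [0, 0, 0, 0, 0, 0],
    [0, 0, 0, 0, 0, 0],
    [0, 0, 0, 0, 0, 0],
    [0, 0, 0, 0, 0, 0],
  ],
  grip=-1,
)

```text
clock: 5.37
eef_pos: [452.6, 363.1, 142.7]
orientation: [-3.132, -0.247, -0.0]
contact_force: [-0.4, -0.1, 0.6]
opening: 38.0
```

```bash
python3 - <<'E'
from h import *
info()
E
```

```text
t 5.37 p [452.6 363.1 142.7] xaxis [0.988 0.157 0.   ] yaw 9.03 z [ 0.  0. -1.] F [-0.4 -0.1  0.6] op 38.0 j [0.62 0.04 1.45 0.   1.65 0.46]
```

>>> jog_arm(
  moves=[
    [0, 0, 0, 0, 0, 0],
    [0, 0, 0, 0, 0, 0],
    [0, 0, 0, 0, 0, 0],
    [0, 0, 0, 0, 0, 0],
    [0, 0, 0, 0, 0, 0],
    [0, 0, 0, 0, 0, 0],
    [0, 0, 0, 0, 0, 0],
    [0, 0, 0, 0, 0, 0],
  ],
  grip=-1,
)

```text
clock: 6.03
eef_pos: [452.5, 363.0, 142.5]
orientation: [3.132, 0.247, -0.001]
contact_force: [-2.5, -0.6, -0.2]
opening: 13.8
```

>>> jog_arm(
  moves=[
    [0, 0, -10, 0, 0, 0],
    [0, 0, -10, 0, 0, 0],
    [0, 0, -10, 0, 0, 0],
    [0, 0, 0, 0, 0, 0],
    [0, 0, 0, 0, 0, 0],
  ],
)

```text
clock: 6.45
eef_pos: [453.2, 363.4, 173.9]
orientation: [-3.131, -0.247, -0.003]
contact_force: [-0.1, -0.4, -6.9]
opening: 13.5
```

```bash
python3 - <<'E'
from h import *
info()
w=cam("wrist","w2"); s=cam("scene"); crop(s,430,220,130,130,5,"s2")
E
```

```text
t 6.45 p [453.2 363.4 173.9] xaxis [0.988 0.157 0.002] yaw 9.02 z [ 0.002  0.001 -1.   ] F [-0.1 -0.4 -6.9] op 13.5 j [ 0.62  0.03  1.41 -0.    1.7   0.46]
```

View pics/w2.png

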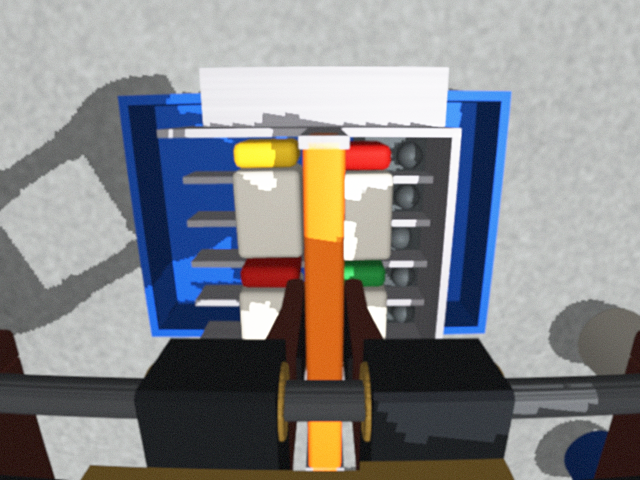

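View pics/s2.png

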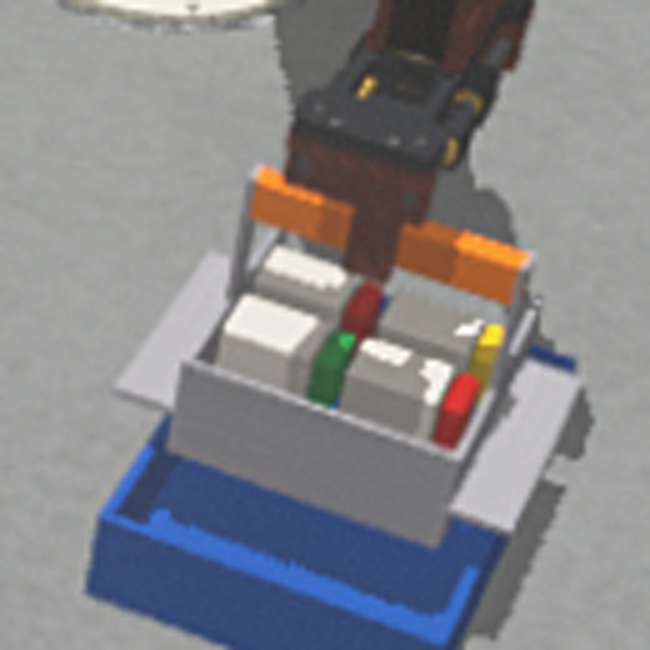

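>>> jog_arm(
  moves=[
    [0, 0, 0, 0, -0.1, 0],
    [0, 0, 0, 0, 0, 0],
    [-10, 0, 0, 0, 0.1, 0],
    [0, 0, 0, 0, 0.12, 0],
    [10, 0, 0, 0, 0.12, 0],
    [0, 0, 0, 0, 0, 0],
    [0, 0, 0, 0, 0, 0],
    [0, 0, 0, 0, 0, 0],
  ],
)

```text
clock: 7.22
eef_pos: [452.2, 363.0, 175.3]
orientation: [-3.091, -0.244, -0.369]
contact_force: [-0.3, -1.2, -5.6]
opening: 13.9
```

```bash
python3 - <<'E'
from h import *
info()
w=cam("wrist","w3"); s=cam("scene"); crop(s,430,220,130,130,5,"s3")
E
```

```text
t 7.22 p [452.2 363.  175.3] xaxis [0.96  0.152 0.236] yaw 9.02 z [ 0.233  0.037 -0.972] F [-0.3 -1.2 -5.6] op 13.9 j [ 0.69 -0.15  1.59 -0.12  1.49  0.53]
```

View pics/w3.png

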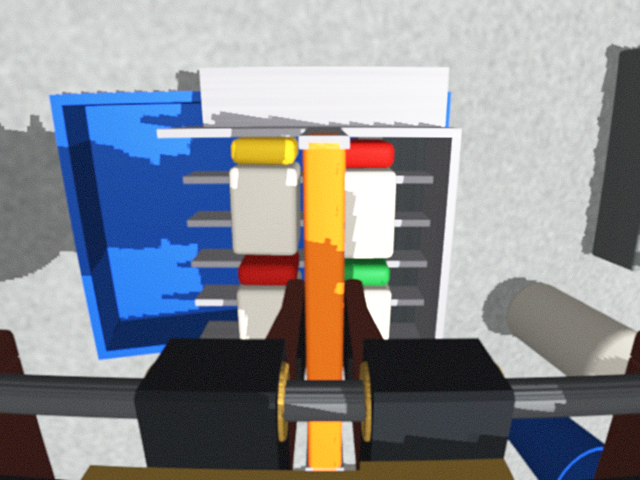

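View pics/s3.png

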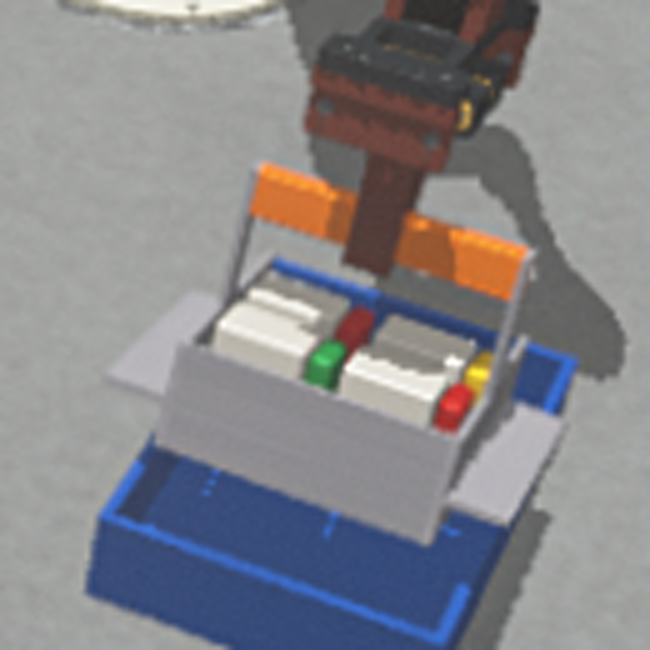

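Balls have left the back zone. To check that none is still held at the sill, I'll tilt back and look.

>>> jog_arm(
  moves=[
    [0, 0, 0, 0, 0, 0],
    [0, 0, 0, 0, -0.12, 0],
    [0, 0, 0, 0, -0.12, 0],
    [0, 0, -15, 0, -0.1, 0],
    [0, 0, 0, 0, 0, 0],
    [0, 0, 0, 0, 0, 0],
    [0, 0, 0, 0, 0, 0],
  ],
)

```text
clock: 7.9
eef_pos: [453.3, 363.1, 189.5]
orientation: [3.121, 0.245, -0.151]
contact_force: [-0.3, 0.1, -5.5]
opening: 13.6
```

```bash
python3 - <<'E'
from h import *
info()
w=cam("wrist","w4"); t=cam("top"); crop(t,100,230,120,130,5,"t4")
E
```

```text
t 7.9 p [453.3 363.1 189.5] xaxis [ 0.983  0.156 -0.097] yaw 8.99 z [-0.096 -0.015 -0.995] F [-0.3  0.1 -5.5] op 13.6 j [0.59 0.11 1.3  0.04 1.82 0.44]
```

View pics/w4.png

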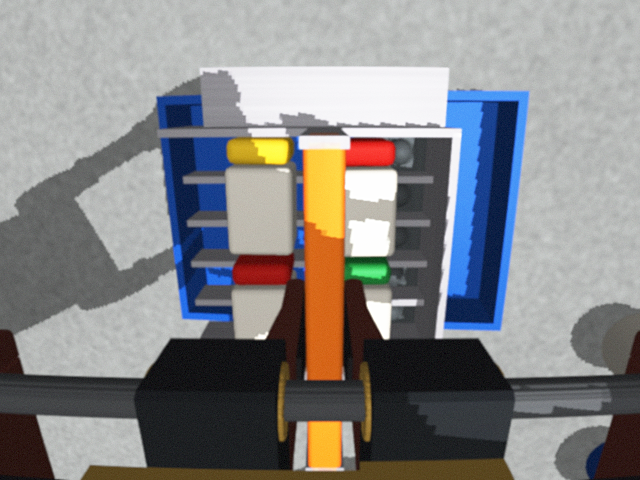

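View pics/t4.png

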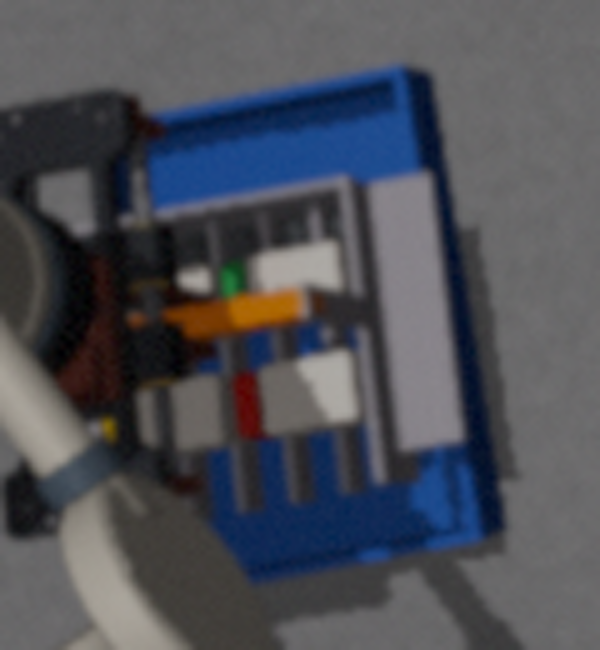

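All five balls rolled back again, so the tilt alone did not clear the sill. Adding a fore-aft jerk.

>>> jog_arm(
  moves=[
    [0, 0, 0, 0, 0, 0],
    [-25, 0, 0, 0, 0.12, 0],
    [-25, 0, 0, 0, 0.12, 0],
    [30, 0, 0, 0, 0.06, 0],
    [30, 0, 0, 0, 0, 0],
    [-10, 0, 0, 0, 0, 0],
    [0, 0, 0, 0, 0, 0],
    [0, 0, 0, 0, -0.12, 0],
    [0, 0, 0, 0, -0.12, 0],
    [0, 0, 0, 0, -0.03, 0],
    [0, 0, 0, 0, 0, 0],
    [0, 0, 0, 0, 0, 0],
    [0, 0, 0, 0, 0, 0],
  ],
)

```text
clock: 9.08
eef_pos: [452.1, 363.3, 200.8]
orientation: [3.125, 0.247, -0.107]
contact_force: [0.4, 0.4, -4.5]
opening: 13.7
```

```bash
python3 - <<'E'
from h import *
info()
w=cam("wrist","w5")
E
```

```text
t 9.08 p [452.1 363.3 200.8] xaxis [ 0.985  0.157 -0.068] yaw 9.05 z [-0.068 -0.01  -0.998] F [ 0.4  0.4 -4.5] op 13.7 j [0.6  0.09 1.31 0.03 1.81 0.45]
```

View pics/w5.png

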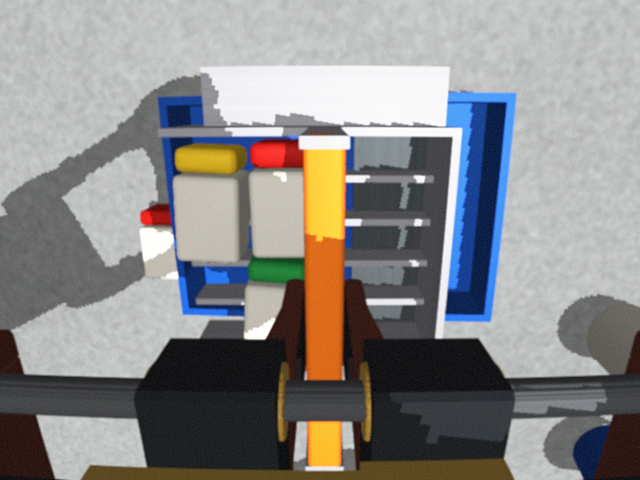

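One jar (red cap) slid out over the front and lies at about (158,240), outside the tray. The balls appear to be gone from the channels. I'll tilt back so the other jars slide to the rear wall, then look.

>>> jog_arm(
  moves=[
    [0, 0, -5, 0, -0.08, 0],
    [0, 0, -5, 0, -0.08, 0],
    [0, 0, -5, 0, -0.08, 0],
    [0, 0, 0, 0, -0.08, 0],
    [0, 0, 0, 0, -0.06, 0],
    [0, 0, 0, 0, 0, 0],
    [0, 0, 0, 0, 0, 0],
    [0, 0, 0, 0, 0, 0],
  ],
)

```text
clock: 9.8
eef_pos: [454.3, 363.7, 215.5]
orientation: [3.021, 0.239, -0.687]
contact_force: [0.3, 0.0, -3.6]
opening: 13.8
```

```bash
python3 - <<'E'
from h import *
info()
w=cam("wrist","w6"); s=cam("scene"); crop(s,420,200,160,160,4,"s6"); t=cam("top"); crop(t,80,230,160,130,5,"t6")
E
```

```text
t 9.8 p [454.3 363.7 215.5] xaxis [ 0.89   0.142 -0.433] yaw 9.07 z [-0.427 -0.068 -0.902] F [ 0.3  0.  -3.6] op 13.8 j [0.53 0.39 0.98 0.19 2.18 0.45]
```

View pics/w6.png

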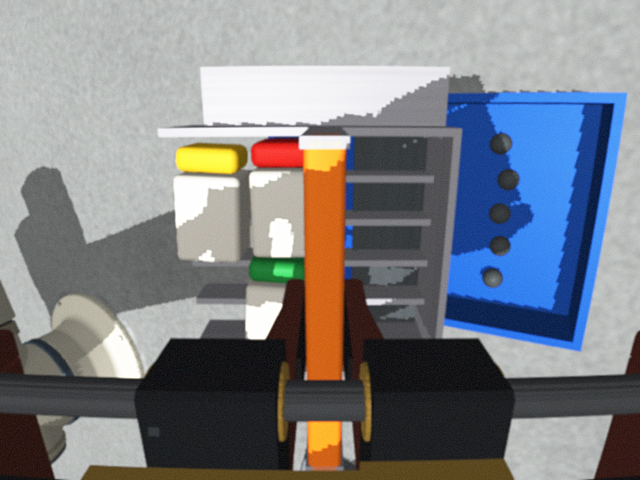

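View pics/s6.png

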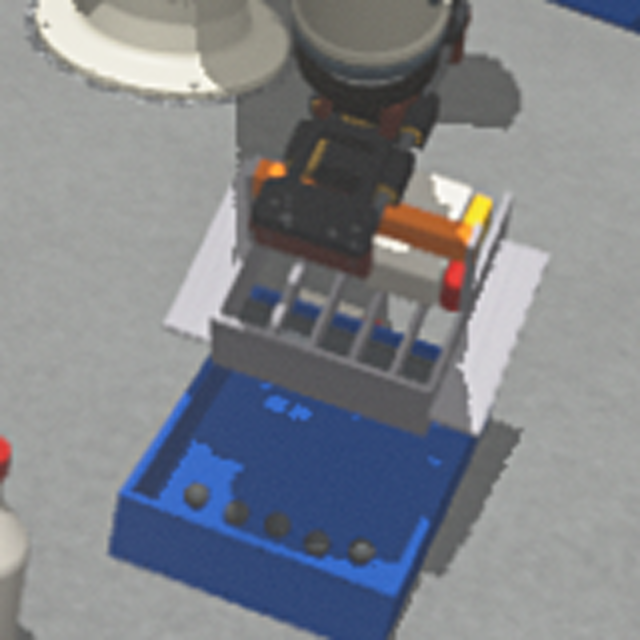

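View pics/t6.png

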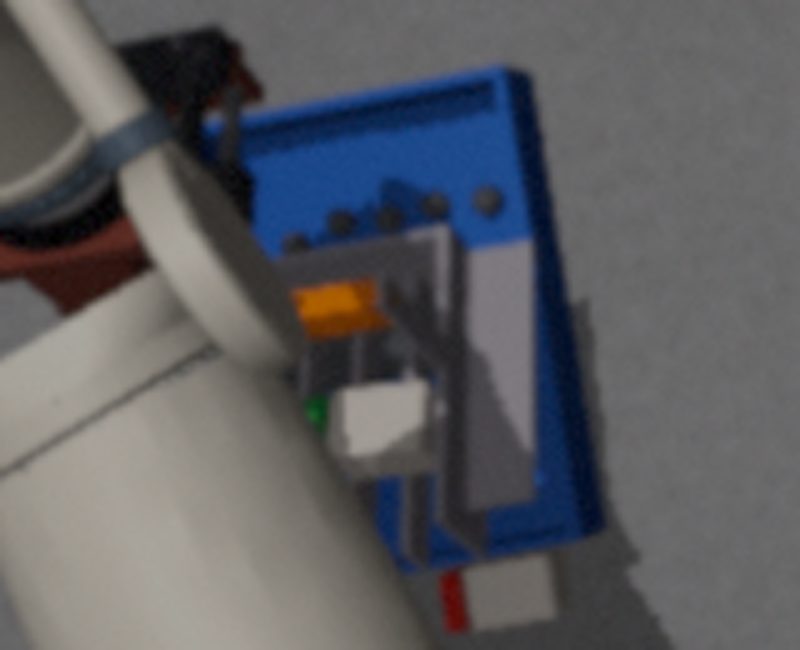

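All five balls are on the tray floor, and three jars remain in the basket. Shaking gently while tilted back should walk the jars rearward.

>>> jog_arm(
  moves=[
    [-15, 0, 0, 0, 0, 0],
    [15, 0, 0, 0, 0, 0],
    [-15, 0, 0, 0, 0, 0],
    [15, 0, 0, 0, 0, 0],
    [-15, 0, 0, 0, 0, 0],
    [15, 0, 0, 0, 0, 0],
    [-15, 0, 0, 0, 0, 0],
    [15, 0, 0, 0, 0, 0],
    [0, 0, 0, 0, 0, 0],
    [0, 0, 0, 0, 0, 0],
  ],
)

```text
clock: 10.78
eef_pos: [454.3, 363.3, 214.9]
orientation: [3.019, 0.238, -0.692]
contact_force: [0.8, 0.1, -4.2]
opening: 13.8
```

```bash
python3 - <<'E'
from h import *
info()
w=cam("wrist","w7")
E
```

```text
t 10.78 p [454.3 363.3 214.9] xaxis [ 0.889  0.141 -0.436] yaw 9.02 z [-0.43  -0.068 -0.9  ] F [ 0.8  0.1 -4.2] op 13.8 j [0.53 0.4  0.98 0.19 2.18 0.45]
```

View pics/w7.png

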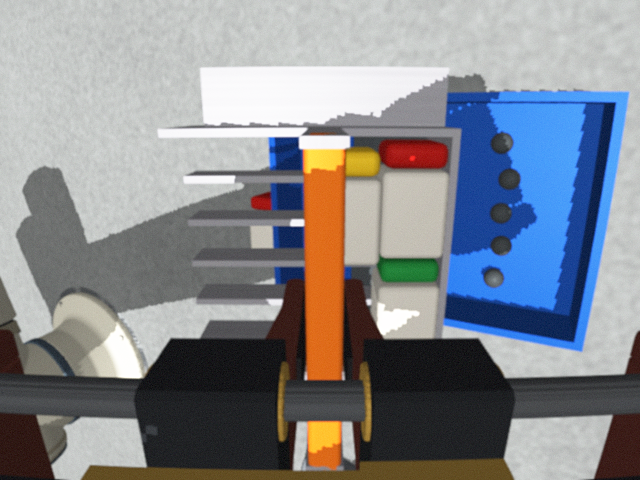

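>>> jog_arm(
  moves=[
    [0, 0, 0, 0, 0.09, 0],
    [0, 0, 0, 0, 0.09, 0],
    [0, 0, 0, 0, 0.09, 0],
    [0, 0, 0, 0, 0.09, 0],
    [0, 0, 0, 0, 0.09, 0],
    [0, 0, 0, 0, 0, 0],
    [0, 0, 0, 0, 0, 0],
  ],
)

```text
clock: 11.42
eef_pos: [452.8, 363.3, 215.9]
orientation: [-3.131, -0.249, 0.004]
contact_force: [-0.3, 0.2, -4.6]
opening: 13.6
```

```bash
python3 - <<'E'
from h import *
info()
go([452.6,363.1,143],down(9.3))
w=cam("wrist","w8")
E
```

```text
t 11.42 p [452.8 363.3 215.9] xaxis [ 0.987  0.158 -0.003] yaw 9.1 z [-0.003  0.    -1.   ] F [-0.3  0.2 -4.6] op 13.6 j [0.62 0.04 1.33 0.   1.78 0.46]
turn [-0.001  0.003 -0.003] deg 0.3 shift [-0.2  0.1 72.9] len 72.9
```

View pics/w8.png

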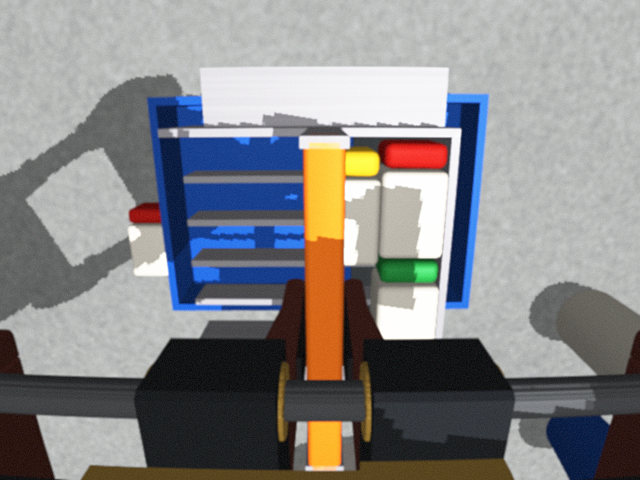

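>>> jog_arm(
  moves=[
    [0, 0, 20, 0, 0, 0],
    [0, 0, 20, 0, 0, 0],
    [0, 0, 15, 0, 0, 0],
    [0, 0, 8, 0, 0, 0],
    [0, 0, 5, 0, 0, 0],
    [0, 0, 4, 0, 0, 0],
    [0, 0, 0, 0, 0, 0],
    [0, 0, 0, 0, 0, 0],
  ],
)

```text
clock: 12.13
eef_pos: [455.1, 363.7, 143.8]
orientation: [-3.131, -0.247, 0.0]
contact_force: [-0.2, -0.6, -5.0]
opening: 13.7
```

```bash
python3 - <<'E'
from h import *
info()
w=cam("wrist","w9"); s=cam("scene"); crop(s,420,200,160,160,4,"s9")
E
```

```text
t 12.13 p [455.1 363.7 143.8] xaxis [0.988 0.157 0.   ] yaw 9.01 z [-0.     0.001 -1.   ] F [-0.2 -0.6 -5. ] op 13.7 j [0.62 0.05 1.45 0.   1.65 0.46]
```

View pics/s9.png

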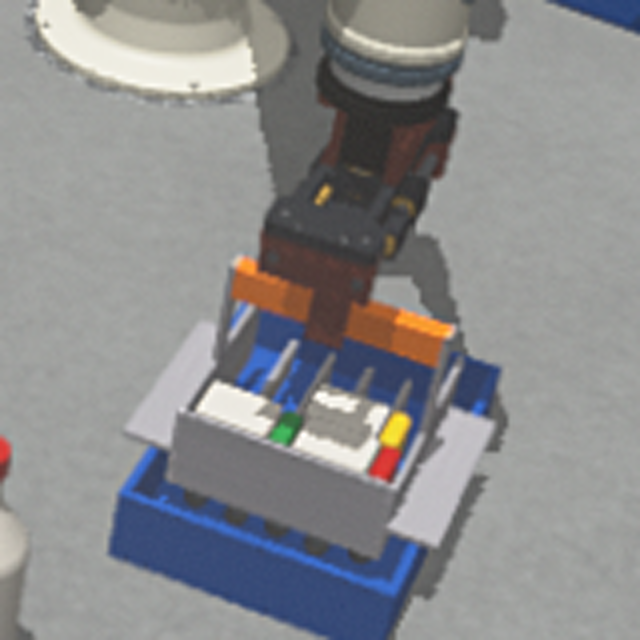

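>>> jog_arm(
  moves=[
    [0, 0, 2, 0, 0, 0],
    [0, 0, 0, 0, 0, 0],
    [0, 0, 0, 0, 0, 0],
  ],
)

```text
clock: 12.48
eef_pos: [454.9, 363.8, 143.4]
orientation: [-3.13, -0.247, -0.003]
contact_force: [-2.2, -0.9, 7.0]
opening: 13.6
```

>>> jog_arm(
  moves=[
    [0, 0, 0, 0, 0, 0],
    [0, 0, 0, 0, 0, 0],
    [0, 0, 0, 0, 0, 0],
    [0, 0, 0, 0, 0, 0],
    [0, 0, 0, 0, 0, 0],
    [0, 0, 0, 0, 0, 0],
    [0, 0, 0, 0, 0, 0],
    [0, 0, -20, 0, 0, 0],
    [0, 0, -30, 0, 0, 0],
    [0, 0, -30, 0, 0, 0],
    [0, 0, -30, 0, 0, 0],
    [0, 20, -30, 0, 0, 0],
    [0, 30, 0, 0, 0, 0],
    [0, 30, 0, 0, 0, 0],
    [0, 0, 0, 0, 0, 0],
  ],
  grip=1,
)

```text
clock: 13.73
eef_pos: [468.2, 280.8, 282.2]
orientation: [3.131, 0.241, 0.002]
contact_force: [-0.5, 0.1, -0.4]
opening: 87.8
```

```bash
python3 - <<'E'
from h import *
info()
w=cam("wrist","w10")
E
```

```text
t 13.73 p [468.2 280.8 282.2] xaxis [0.988 0.153 0.001] yaw 8.81 z [ 0.002 -0.001 -1.   ] F [-0.5  0.1 -0.4] op 87.8 j [ 0.48 -0.04  1.29 -0.    1.89  0.32]
```

View pics/w10.png

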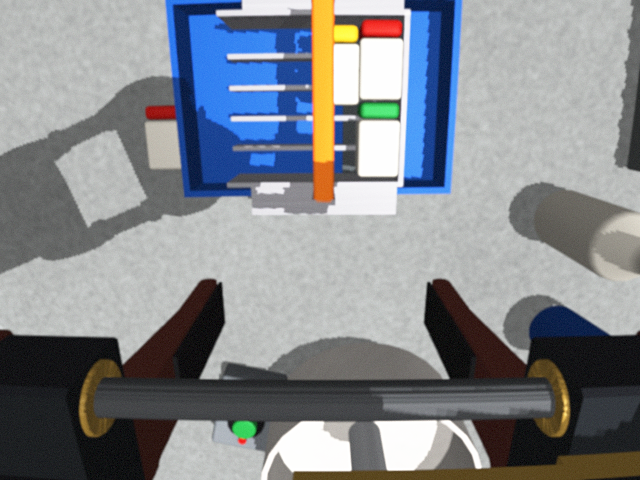

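Jar lies against the tray's front wall at (147-180, 107-168). The basket hangs level and the other three jars are at the back.

```bash
python3 - <<'E'
from h import *
w=cam("wrist")
print(onz(w,[(148,107),(175,107),(150,168),(180,168)],34).round(1))
m=mask(w,(8,150,120),(20,255,255),(290,0,60,205))
pts=np.argwhere(m)[:,::-1]
W=onz(w,pts,155)[:,:2].astype(np.float32); print(cv2.minAreaRect(W))
crop(w,120,80,140,110,5,"w10z")
E
```

```text
[[294.1 342.1  34. ]
 [319.4 345.6  34. ]
 [298.5 285.5  34. ]
 [327.6 289.7  34. ]]
((455.5763244628906, 363.7669372558594), (14.146267890930176, 125.27015686035156), 8.720476150512695)
```

View pics/w10z.png

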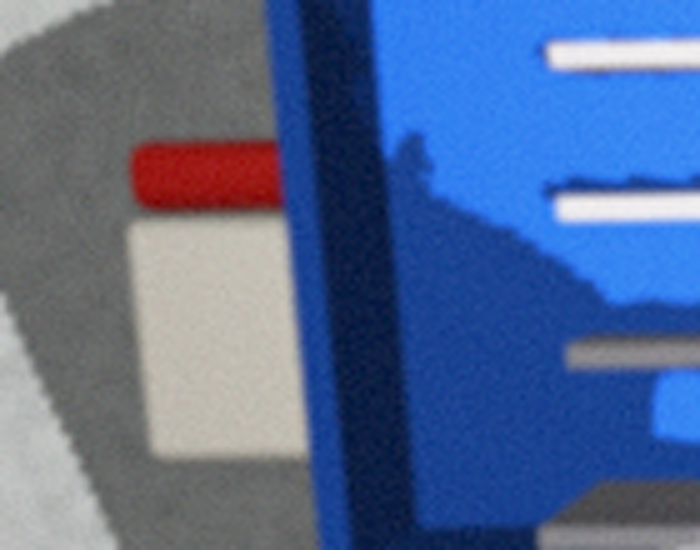

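```bash
python3 - <<'E'
from h import *
b=go([313,314.5,130],down(95)); b=go([313,314.5,24],down(95),b)
b=go([313,314.5,130],down(95),b);b=go([400,355,130],down(99),b);b=go([400,355,77],down(99),b)
E
```

```text
turn [-1.000e-03  0.000e+00 -1.502e+00] deg 86.1 shift [  44.  -151.1  150.9] len 218.1
turn [0. 0. 0.] deg 0.0 shift [  0.   0. 106.] len 106.0
turn [0. 0. 0.] deg 0.0 shift [   0.    0. -106.] len 106.0
turn [ 0.    0.   -0.07] deg 4.0 shift [26.4 92.3  0. ] len 96.0
turn [0. 0. 0.] deg 0.0 shift [ 0.  0. 53.] len 53.0
```

>>> jog_arm(
  moves=[
    [0, 0, 0, 0, 0, -0.1],
    [0, 0, 0, 0, 0, -0.1],
    [0, 0, 0, 0, 0, -0.1],
    [0, 0, 0, 0, 0, -0.1],
    [0, 0, 0, 0, 0, -0.1],
    [0, 0, 0, 0, 0, -0.1],
    [0, 0, 0, 0, 0, -0.1],
    [0, 0, 0, 0, 0, -0.1],
    [0, 0, 0, 0, 0, -0.1],
    [0, 0, 0, 0, 0, -0.1],
    [0, 0, 0, 0, 0, -0.1],
    [0, 0, 0, 0, 0, -0.1],
    [0, 0, 0, 0, 0, -0.1],
    [0, 0, 0, 0, 0, -0.1],
    [0, 0, 0, 0, 0, -0.1],
  ],
)

```text
clock: 15.08
eef_pos: [466.7, 285.7, 280.0]
orientation: [-2.115, -2.321, 0.003]
contact_force: [0.3, -0.6, -0.1]
opening: 87.8
```

>>> jog_arm(
  moves=[
    [9, -30, 0, 0, 0, 0],
    [9, -30, 0, 0, 0, 0],
    [9, -30, 0, 0, 0, 0],
    [9, -30, 20, 0, 0, 0],
    [8, -31, 20, 0, 0, 0],
    [0, 0, 30, 0, 0, 0],
    [0, 0, 30, 0, 0, 0],
    [0, 0, 30, 0, 0, 0],
    [0, 0, 10, 0, 0, 0],
    [0, 0, 0, 0, 0, 0],
    [0, 0, 0, 0, 0, 0],
  ],
)

```text
clock: 16.0
eef_pos: [312.6, 315.5, 141.4]
orientation: [-2.122, -2.316, 0.002]
contact_force: [0.1, 0.0, 0.8]
opening: 87.7
```

```bash
python3 - <<'E'
from h import *
info()
go([313,314.5,24],down(95))
w=cam("wrist","w11"); t=cam("top"); crop(t,80,230,160,150,5,"t11")
E
```

```text
t 16.0 p [312.6 315.5 141.4] xaxis [-0.087  0.996 -0.   ] yaw 95.0 z [-0.002 -0.    -1.   ] F [0.1 0.  0.8] op 87.7 j [ 0.71 -0.33  1.8   0.    1.68 -0.95]
turn [-0.002  0.     0.   ] deg 0.1 shift [ -1.1   0.4 117.4] len 117.4
```

View pics/w11.png

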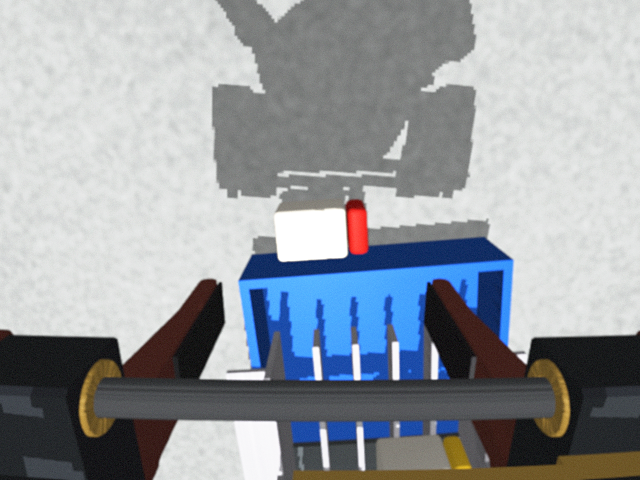

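Jar in view at top-face corners about (277,209),(366,202),(279,262),(368,253).

```bash
python3 - <<'E'
from h import *
w=cam("wrist")
P=onz(w,[(277,211),(346,207),(279,262),(347,257),(366,203),(368,253)],34); print(P.round(1))
print(onz(w,[(245,275),(510,262)],50).round(1))
crop(w,220,180,180,110,4,"w11z")
E
```

```text
[[297.9 284.4  34. ]
 [291.6 327.7  34. ]
 [332.3 287.5  34. ]
 [325.  331.7  34. ]
 [288.  340.   34. ]
 [321.  345.2  34. ]]
[[336.6 268.1  50. ]
 [314.1 432.5  50. ]]
```

View pics/w11z.png

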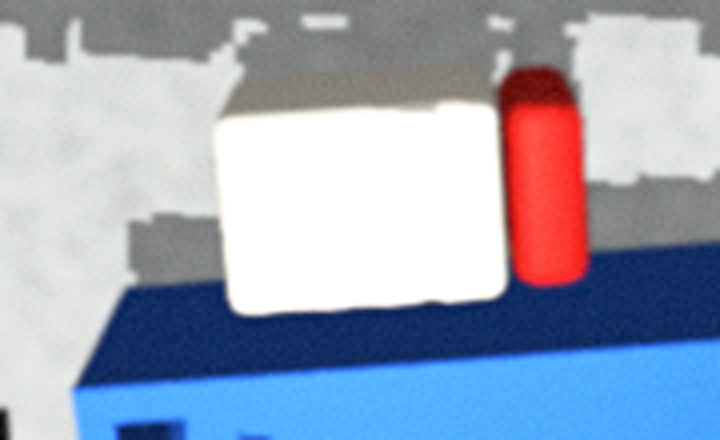

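>>> jog_arm(
  moves=[
    [0, 0, 0, 0, 0, -0.07],
    [-0.7, -2, 30, 0, 0, 0],
    [0, 0, 30, 0, 0, 0],
    [0, 0, 25, 0, 0, 0],
    [0, 0, 15, 0, 0, 0],
    [0, 0, 10, 0, 0, 0],
    [0, 0, 7, 0, 0, 0],
    [0, 0, 0, 0, 0, 0],
    [0, 0, 0, 0, 0, 0],
  ],
)

```text
clock: 16.9
eef_pos: [311.4, 314.6, 25.1]
orientation: [-2.041, -2.388, -0.001]
contact_force: [-0.1, 0.1, -0.5]
opening: 87.8
```

>>> jog_arm(
  moves=[
    [0, 0, 0, 0, 0, 0],
    [0, 0, 0, 0, 0, 0],
    [0, 0, 0, 0, 0, 0],
    [0, 0, 0, 0, 0, 0],
    [0, 0, 0, 0, 0, 0],
    [0, 0, 0, 0, 0, 0],
    [0, 0, 0, 0, 0, 0],
    [0, 0, 0, 0, 0, 0],
    [0, 0, 0, 0, 0, 0],
    [0, 0, 0, 0, 0, 0],
  ],
  grip=-1,
)

```text
clock: 17.73
eef_pos: [310.9, 314.3, 24.4]
orientation: [-2.04, -2.388, 0.0]
contact_force: [-1.4, -0.0, 4.2]
opening: 59.9
```

>>> jog_arm(
  moves=[
    [0, 0, -20, 0, 0, 0],
    [0, 0, -30, 0, 0, 0],
    [0, 0, -30, 0, 0, 0],
    [0, 0, -26, 0, 0, 0],
    [0, 0, 0, 0, 0, 0],
    [0, 0, 0, 0, 0, 0],
  ],
)

```text
clock: 18.23
eef_pos: [311.4, 314.5, 131.0]
orientation: [-2.041, -2.388, -0.003]
contact_force: [0.1, -0.6, -0.6]
opening: 60.0
```

```bash
python3 - <<'E'
from h import *
info()
go([400,355,130],down(99))
w=cam("wrist","w12")
E
```

```text
t 18.23 p [311.4 314.5 131. ] xaxis [-0.156  0.988  0.001] yaw 98.98 z [ 0.001  0.001 -1.   ] F [ 0.1 -0.6 -0.6] op 60.0 j [ 0.71 -0.34  1.82  0.    1.66 -1.01]
turn [ 0.001 -0.001 -0.   ] deg 0.1 shift [26.1 93.8  1. ] len 97.4
```

View pics/w12.png

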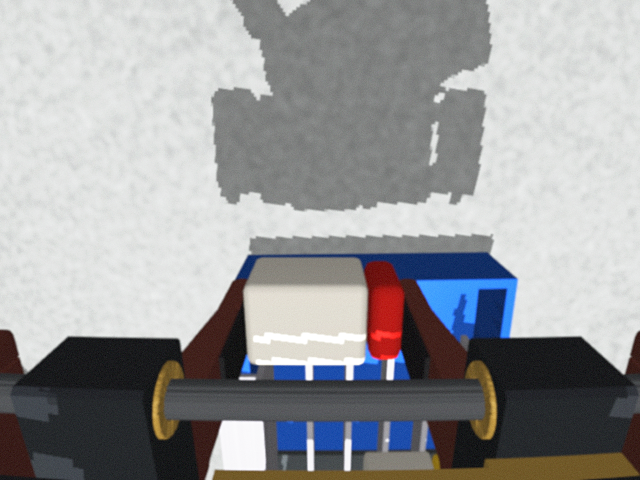

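Jar is held (60 mm). Moving over the basket's front and lowering.

>>> jog_arm(
  moves=[
    [9, 32, 0, 0, 0, 0],
    [9, 31, 0, 0, 0, 0],
    [8, 31, 0, 0, 0, 0],
    [0, 0, 0, 0, 0, 0],
    [0, 0, 0, 0, 0, 0],
  ],
)

```text
clock: 18.7
eef_pos: [399.3, 353.7, 125.8]
orientation: [-2.04, -2.386, 0.012]
contact_force: [0.4, -0.1, -0.6]
opening: 59.7
```

```bash
python3 - <<'E'
from h import *
info()
go([400,355,78],down(99))
s=cam("scene"); crop(s,420,200,160,160,4,"s13")
E
```

```text
t 18.7 p [399.3 353.7 125.8] xaxis [-0.155  0.988 -0.003] yaw 98.93 z [-0.007 -0.005 -1.   ] F [ 0.4 -0.1 -0.6] op 59.7 j [ 0.66 -0.07  1.6   0.    1.63 -1.07]
turn [-0.007  0.003 -0.001] deg 0.5 shift [ 1.2  0.9 47.8] len 47.8
```

View pics/s13.png

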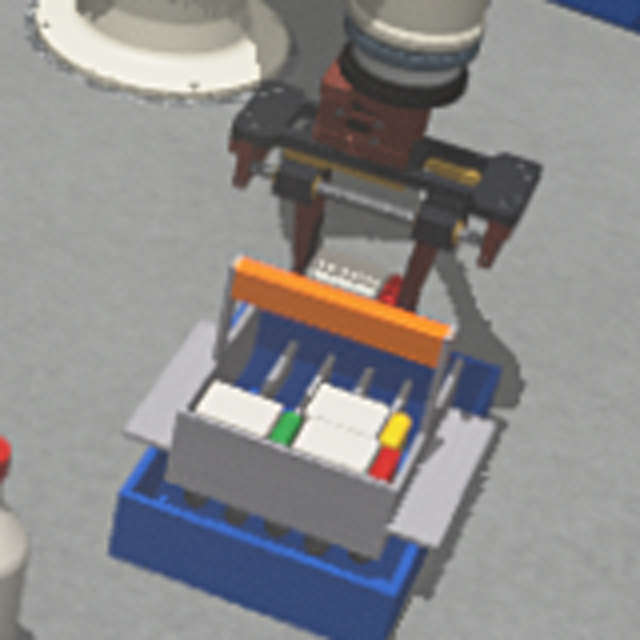

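>>> jog_arm(
  moves=[
    [0.5, 0, 10, 0, 0, 0],
    [0, 0, 10, 0, 0, 0],
    [0, 0, 10, 0, 0, 0],
    [0, 0, 6, 0, 0, 0],
    [0, 0, 0, 0, 0, 0],
  ],
)

```text
clock: 19.17
eef_pos: [398.2, 354.1, 91.5]
orientation: [-2.04, -2.388, 0.006]
contact_force: [-0.4, -0.7, -0.9]
opening: 59.9
```

>>> jog_arm(
  moves=[
    [0, 0, 4, 0, 0, 0],
    [0, 0, 3, 0, 0, 0],
    [0, 0, 2, 0, 0, 0],
    [0, 0, 0, 0, 0, 0],
  ],
)

```text
clock: 19.5
eef_pos: [399.5, 354.9, 84.5]
orientation: [-2.04, -2.388, 0.002]
contact_force: [0.4, -0.3, -1.2]
opening: 59.8
```

>>> jog_arm(
  moves=[
    [0, 0, 3, 0, 0, 0],
    [0, 0, 3, 0, 0, 0],
    [0, 0, 0, 0, 0, 0],
  ],
)

```text
clock: 19.75
eef_pos: [399.3, 354.8, 78.1]
orientation: [-2.04, -2.388, 0.003]
contact_force: [-0.3, -0.8, 0.3]
opening: 59.9
```

>>> jog_arm(
  moves=[
    [0, 0, 0, 0, 0, 0],
    [0, 0, 0, 0, 0, 0],
    [0, 0, 0, 0, 0, 0],
    [0, 0, 0, 0, 0, 0],
    [0, 0, 0, 0, 0, 0],
    [0, 0, 0, 0, 0, 0],
    [0, 0, -15, 0, 0, 0],
    [0, 0, -30, 0, 0, 0],
    [0, 0, -30, 0, 0, 0],
    [0, 0, -30, 0, 0, 0],
    [0, 0, -30, 0, 0, 0],
    [0, 0, 0, 0, 0, 0],
  ],
  grip=0.9,
)

```text
clock: 20.75
eef_pos: [401.2, 356.2, 221.5]
orientation: [2.04, 2.387, 0.015]
contact_force: [0.4, 0.5, 0.7]
opening: 83.0
```

```bash
python3 - <<'E'
from h import *
info()
w=cam("wrist","w14"); s=cam("scene"); crop(s,420,200,160,160,4,"s14")
E
```

```text
t 20.75 p [401.2 356.2 221.5] xaxis [-0.156  0.988  0.005] yaw 98.98 z [ 0.008  0.007 -1.   ] F [0.4 0.5 0.7] op 83.0 j [ 0.66 -0.09  1.45  0.    1.78 -1.07]
```

View pics/w14.png

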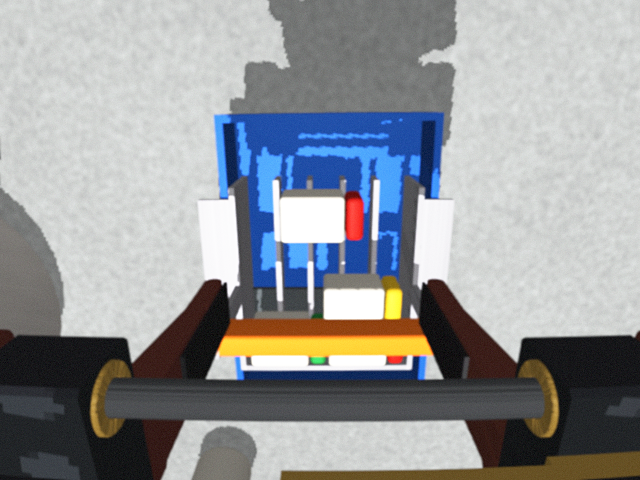

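View pics/s14.png

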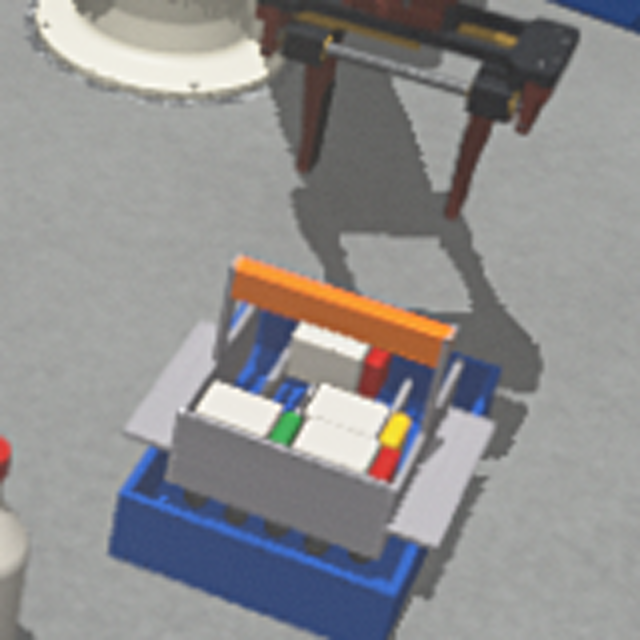

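All four jars are in the basket and the five balls on the tray floor. Regrasping the bar.

```bash
python3 - <<'E'
from h import *
go([455.5,364.5,142],down(9))
E
```

```text
turn [ 0.    -0.003  1.57 ] deg 90.0 shift [56.  -0.4 73.5] len 92.4
```

>>> jog_arm(
  moves=[
    [0, 0, 0, 0, 0, 0.1],
    [0, 0, 0, 0, 0, 0.1],
    [0, 0, 0, 0, 0, 0.1],
    [0, 0, 0, 0, 0, 0.1],
    [0, 0, 0, 0, 0, 0.1],
    [0, 0, 0, 0, 0, 0.1],
    [0, 0, 0, 0, 0, 0.1],
    [0, 0, 0, 0, 0, 0.1],
    [0, 0, 0, 0, 0, 0.1],
    [0, 0, 0, 0, 0, 0.1],
    [0, 0, 0, 0, 0, 0.1],
    [0, 0, 0, 0, 0, 0.1],
    [0, 0, 0, 0, 0, 0.1],
    [0, 0, 0, 0, 0, 0.1],
    [0, 0, 0, 0, 0, 0.1],
    [0, 0, 0, 0, 0, 0.07],
    [0, 0, 0, 0, 0, 0],
  ],
  grip=1,
)

```text
clock: 22.27
eef_pos: [399.2, 354.6, 211.6]
orientation: [3.13, 0.243, -0.006]
contact_force: [0.3, 0.0, -0.4]
opening: 88.1
```

```bash
python3 - <<'E'
from h import *
info()
go([455.5,364.5,142],down(9))
E
```

```text
t 22.27 p [399.2 354.6 211.6] xaxis [ 0.988  0.154 -0.004] yaw 8.88 z [-0.004 -0.002 -1.   ] F [ 0.3  0.  -0.4] op 88.1 j [ 0.66 -0.09  1.46  0.    1.77  0.51]
turn [ 0.002  0.004 -0.002] deg 0.3 shift [57.2 -1.  69.6] len 90.1
```

>>> jog_arm(
  moves=[
    [28.5, -0.5, 0, 0, 0, 0],
    [28.5, -0.5, 0, 0, 0, 0],
    [0, 0, 0, 0, 0, 0],
    [0, 0, 20, 0, 0, 0],
    [0, 0, 20, 0, 0, 0],
    [0, 0, 15, 0, 0, 0],
    [0, 0, 13, 0, 0, 0],
    [0, 0, 0, 0, 0, 0],
    [0, 0, 0, 0, 0, 0],
  ],
)

```text
clock: 23.02
eef_pos: [455.0, 364.5, 144.7]
orientation: [3.13, 0.249, -0.005]
contact_force: [-0.3, -0.5, -0.9]
opening: 87.8
```

>>> jog_arm(
  moves=[
    [0, 0, 0, 0, 0, 0],
    [0, 0, 0, 0, 0, 0],
    [0, 0, 0, 0, 0, 0],
    [0, 0, 0, 0, 0, 0],
    [0, 0, 0, 0, 0, 0],
    [0, 0, 0, 0, 0, 0],
    [0, 0, 0, 0, 0, 0],
    [0, 0, 0, 0, 0, 0],
    [0, 0, 0, 0, 0, 0],
    [0, 0, 0, 0, 0, 0],
    [0, 0, 0, 0, 0, 0],
    [0, 0, 0, 0, 0, 0],
    [0, 0, 0, 0, 0, 0],
    [0, 0, 0, 0, 0, 0],
    [0, 0, 0, 0, 0, 0],
  ],
  grip=-1,
)

```text
clock: 24.27
eef_pos: [455.4, 364.8, 145.7]
orientation: [3.131, 0.247, -0.003]
contact_force: [-2.2, -1.3, 0.7]
opening: 14.1
```

```bash
python3 - <<'E'
from h import *
info()
t=cam("top"); crop(t,240,190,120,140,4,"td2")
# spindle in scene: column axis
s=cam("scene"); crop(s,300,215,110,95,6,"sd2")
E
```

```text
t 24.27 p [455.4 364.8 145.7] xaxis [ 0.988  0.157 -0.002] yaw 9.03 z [-0.002 -0.    -1.   ] F [-2.2 -1.3  0.7] op 14.1 j [0.62 0.05 1.44 0.   1.65 0.46]
```

>>> jog_arm(
  moves=[
    [0, 0, -6, 0, 0, 0],
    [0, 0, -12, 0, 0, 0],
    [0, 0, -18, 0, 0, 0],
    [0, 0, -20, 0, 0, 0],
    [0, 0, -20, 0, 0, 0.01],
    [0, 0, -20, 0, 0, 0.02],
    [0, 0, -20, 0, 0, 0.03],
    [0, 0, -20, 0, 0, 0.03],
    [0, 0, -18, 0, 0, 0.03],
    [0, 0, -12, 0, 0, 0.02],
    [0, 0, -6, 0, 0, 0.017],
    [0, 0, 0, 0, 0, 0],
    [0, 0, 0, 0, 0, 0],
  ],
)

```text
clock: 25.45
eef_pos: [456.1, 364.9, 317.5]
orientation: [3.141, 0.001, -0.002]
contact_force: [-0.2, 0.0, -4.3]
opening: 13.8
```

```bash
python3 - <<'E'
from h import *
info()
go([708,-7,320],down(0))
w=cam("wrist","w15"); t=cam("top","t15"); s=cam("scene","s15")
E
```

```text
t 25.45 p [456.1 364.9 317.5] xaxis [ 1.     0.001 -0.001] yaw 0.05 z [-0.001 -0.    -1.   ] F [-0.2  0.  -4.3] op 13.8 j [0.62 0.08 1.1  0.   1.96 0.62]
turn [0.    0.001 0.001] deg 0.1 shift [251.9 371.9  -2.5] len 449.2
```

View pics/w15.png

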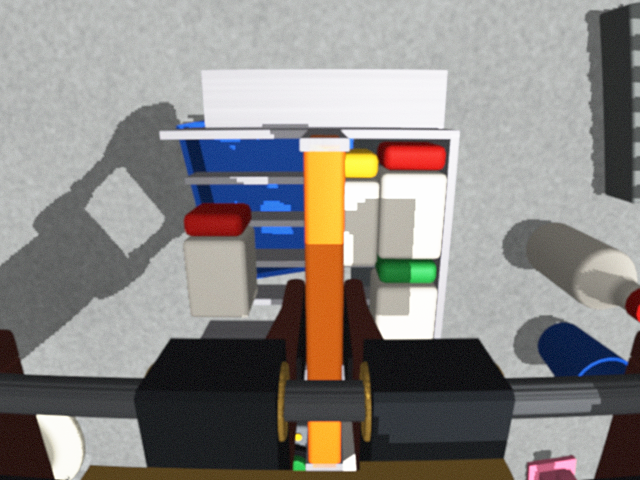

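View pics/s15.png

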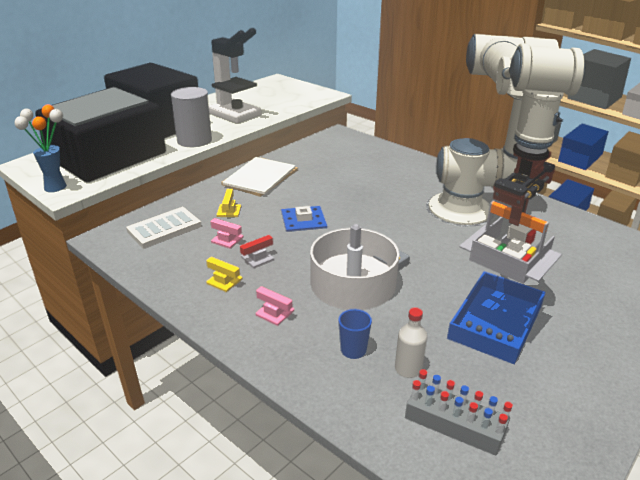

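>>> jog_arm(
  moves=[
    [2.8, 4.1, 0, 0, 0, 0],
    [5.6, 8.3, 0, 0, 0, 0],
    [8.4, 12.4, 0, 0, 0, 0],
    [11.2, 16.6, 0, 0, 0, 0],
    [14, 20.7, 0, 0, 0, 0],
    [15.3, 22.6, 0, 0, 0, 0],
    [15.3, 22.6, 0, 0, 0, 0],
    [15.3, 22.6, 0, 0, 0, 0],
    [15.3, 22.6, 0, 0, 0, 0],
    [15.3, 22.6, 0, 0, 0, 0],
    [15.3, 22.6, 0, 0, 0, 0],
    [15.3, 22.6, 0, 0, 0, 0],
    [15.3, 22.6, 0, 0, 0, 0],
    [14, 20.7, 0, 0, 0, 0],
    [11.2, 16.6, 0, 0, 0, 0],
    [8.4, 12.4, 0, 0, 0, 0],
    [5.6, 8.3, 0, 0, 0, 0],
    [2.8, 4.1, 0, 0, 0, 0],
    [0, 0, 0, 0, 0, 0],
  ],
)

```text
clock: 27.18
eef_pos: [662.8, 59.2, 317.2]
orientation: [3.141, -0.001, -0.003]
contact_force: [-1.2, -0.0, -4.8]
opening: 14.0
```

```bash
python3 - <<'E'
from h import *
info()
go([708,-7,300],down(0))
w=cam("wrist","w16"); s=cam("scene"); crop(s,260,130,200,180,4,"s16")
E
```

```text
t 27.18 p [662.8  59.2 317.2] xaxis [ 1.    -0.    -0.002] yaw -0.02 z [-0.002 -0.    -1.   ] F [-1.2 -0.  -4.8] op 14.0 j [ 0.04  0.31  0.84 -0.    1.99  0.04]
turn [ 0.     0.002 -0.   ] deg 0.1 shift [45.2 66.2 17.2] len 82.0
```

View pics/w16.png

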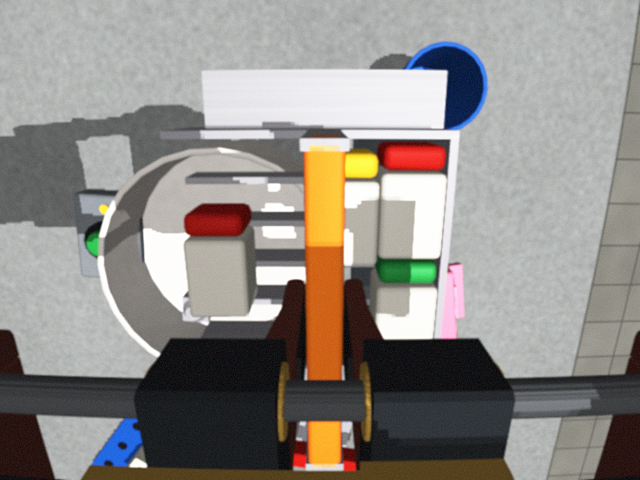

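View pics/s16.png

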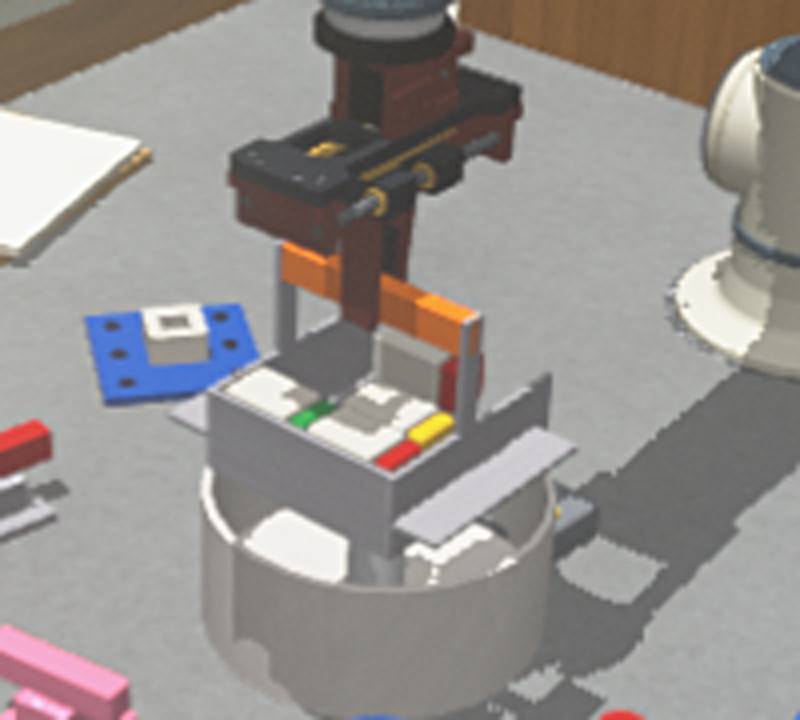

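>>> jog_arm(
  moves=[
    [4, 6, 0, 0, 0, 0],
    [9, 12, 0, 0, 0, 0],
    [10, 15, 0, 0, 0, 0],
    [10, 15, 0, 0, 0, 0],
    [8, 12, 0, 0, 0, 0],
    [4, 6, 0, 0, 0, 0],
    [0, 0, 6, 0, 0, 0],
    [0, 0, 12, 0, 0, 0],
    [0, 0, 16, 0, 0, 0],
    [0, 0, 16, 0, 0, 0],
    [0, 0, 16, 0, 0, 0],
    [0, 0, 10, 0, 0, 0],
    [0, 0, 5, 0, 0, 0],
    [0, 0, 0, 0, 0, 0],
  ],
)

```text
clock: 28.45
eef_pos: [706.7, -5.2, 234.9]
orientation: [-3.141, -0.002, 0.006]
contact_force: [-0.0, 0.5, -5.9]
opening: 14.3
```

```bash
python3 - <<'E'
from h import *
info()
w=cam("wrist","w17"); s=cam("scene"); crop(s,260,130,200,180,4,"s17")
E
```

```text
t 28.45 p [706.7  -5.2 234.9] xaxis [ 1.     0.001 -0.004] yaw 0.08 z [-0.004  0.    -1.   ] F [-0.   0.5 -5.9] op 14.3 j [-0.06  0.4   0.88 -0.    1.86 -0.06]
```

View pics/w17.png

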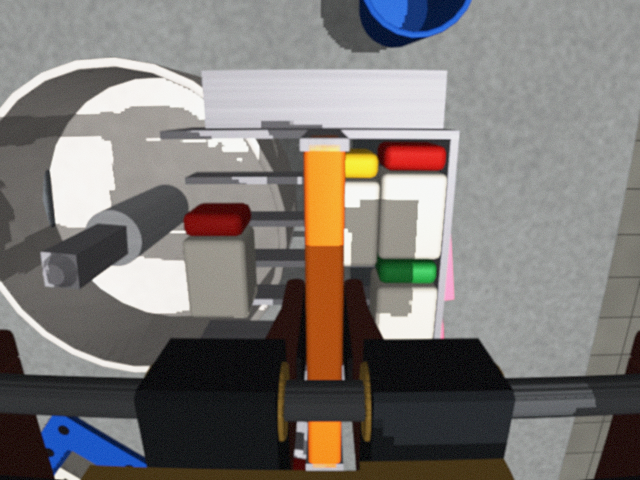

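View pics/s17.png

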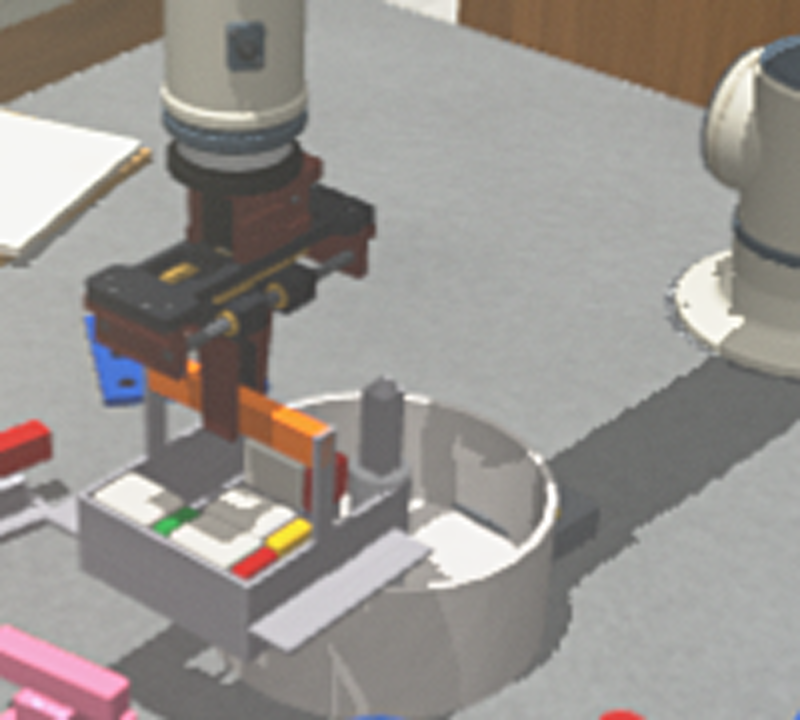

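>>> jog_arm(
  moves=[
    [-5.8, 0, -4.8, 0, 0.06, 0],
    [-5.8, 0, -4.8, 0, 0.06, 0],
    [-5.8, 0, -4.8, 0, 0.06, 0],
    [-5.8, 0, -4.8, 0, 0.06, 0],
    [-5.8, 0, -4.8, 0, 0.06, 0],
    [-5.8, 0, -4.8, 0, 0.06, 0],
    [-5.8, 0, -4.8, 0, 0.06, 0],
    [-5.8, 0, -4.8, 0, 0.06, 0],
    [-5.8, 0, -4.8, 0, 0.06, 0],
    [-5.8, 0, -4.8, 0, 0.06, 0],
    [0, 0, 0, 0, 0, 0],
    [0, 0, 0, 0, 0, 0],
  ],
)

```text
clock: 29.55
eef_pos: [638.7, -6.0, 268.0]
orientation: [3.002, 0.001, 0.926]
contact_force: [-0.2, -0.7, -4.0]
opening: 13.6
```

```bash
python3 - <<'E'
from h import *
info()
w=cam("wrist","w18"); s=cam("scene"); crop(s,260,130,200,180,4,"s18")
E
```

```text
t 29.55 p [638.7  -6.  268. ] xaxis [0.826 0.001 0.563] yaw 0.04 z [ 0.563 -0.    -0.826] F [-0.2 -0.7 -4. ] op 13.6 j [-0.09 -0.32  1.66  0.05  1.2  -0.09]
```

View pics/w18.png

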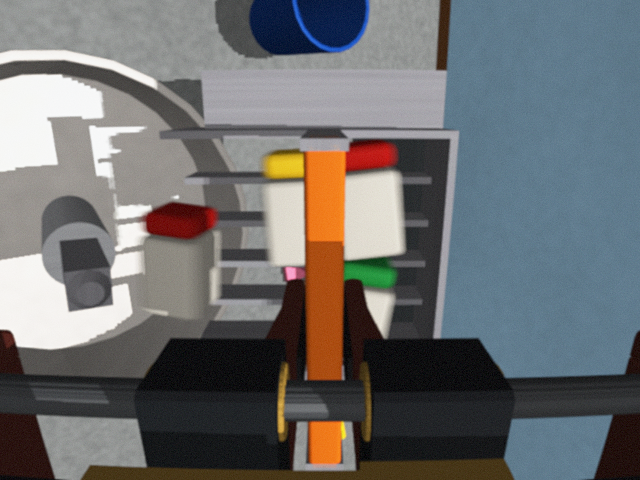

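View pics/s18.png

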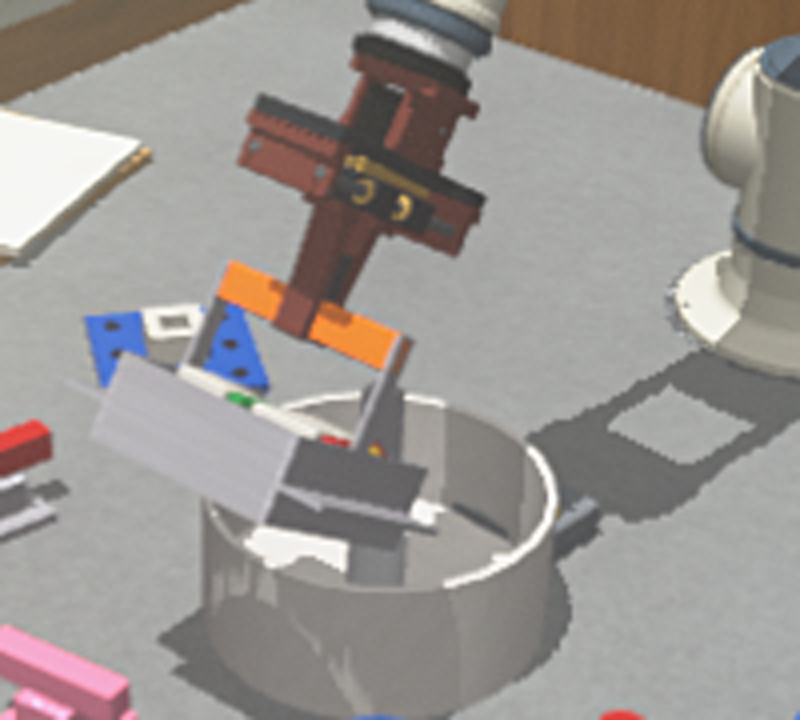

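Jars are sliding at 34°. I'll continue the tilt slowly.

>>> jog_arm(
  moves=[
    [0, 0, 0, 0, 0, 0],
    [0, 0, 0, 0, 0, 0],
    [0, 0, 0, 0, 0, 0],
    [-2.9, 0, -2.4, 0, 0.03, 0],
    [-2.9, 0, -2.4, 0, 0.03, 0],
    [-2.9, 0, -2.4, 0, 0.03, 0],
    [0, 0, 0, 0, 0, 0],
    [0, 0, 0, 0, 0, 0],
  ],
)

```text
clock: 30.32
eef_pos: [628.6, -6.1, 268.1]
orientation: [2.957, 0.001, 1.061]
contact_force: [0.4, 0.3, -2.9]
opening: 13.8
```

```bash
python3 - <<'E'
from h import *
info()
w=cam("wrist","w19"); s=cam("scene"); crop(s,260,130,200,180,4,"s19")
E
```

```text
t 30.32 p [628.6  -6.1 268.1] xaxis [0.772 0.    0.636] yaw 0.03 z [ 0.636  0.    -0.772] F [ 0.4  0.3 -2.9] op 13.8 j [-0.1  -0.42  1.77  0.07  1.1  -0.11]
```

View pics/w19.png

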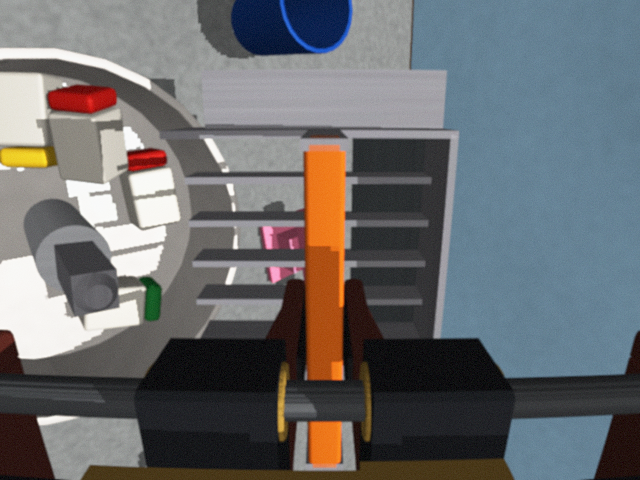

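View pics/s19.png

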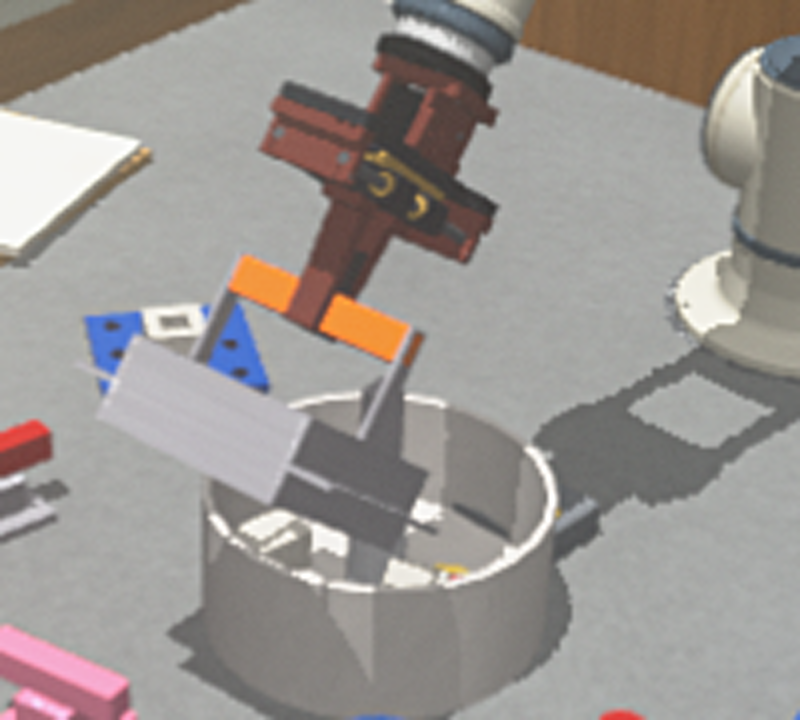

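All four jars are in the bowl. Lifting and levelling the basket.

>>> jog_arm(
  moves=[
    [21, 0, -26, 0, 0, 0],
    [21, 0, -26, 0, 0, 0],
    [21, 0, -26, 0, 0, 0],
    [0, 0, 0, 0, -0.115, 0],
    [0, 0, 0, 0, -0.115, 0],
    [0, 0, 0, 0, -0.115, 0],
    [0, 0, 0, 0, -0.115, 0],
    [0, 0, 0, 0, -0.115, 0],
    [0, 0, 0, 0, -0.115, 0],
    [0, 0, 0, 0, 0, 0],
  ],
)

```text
clock: 31.25
eef_pos: [632.3, -6.2, 359.8]
orientation: [-3.141, -0.001, 0.026]
contact_force: [0.4, -0.1, -7.6]
opening: 13.8
```

```bash
python3 - <<'E'
from h import *
info()
t=cam("top"); crop(t,240,190,120,140,4,"t20"); crop(t,240,190,240,160,3,"t20b")
s=cam("scene"); crop(s,260,130,200,180,4,"s20")
b=go([455.4,364.8,300],down(0)); b=go([455.4,364.8,300],down(9),b)
E
```

```text
t 31.25 p [632.3  -6.2 359.8] xaxis [ 1.     0.    -0.016] yaw 0.02 z [-0.016  0.    -1.   ] F [ 0.4 -0.1 -7.6] op 13.8 j [-0.06  0.27  0.82 -0.    2.07 -0.06]
turn [-0.     0.002  0.001] deg 0.1 shift [-174.7 -370.9   64.5] len 415.0
turn [ 0.     0.    -0.157] deg 9.0 shift [0. 0. 0.] len 0.0
```

View pics/s20.png

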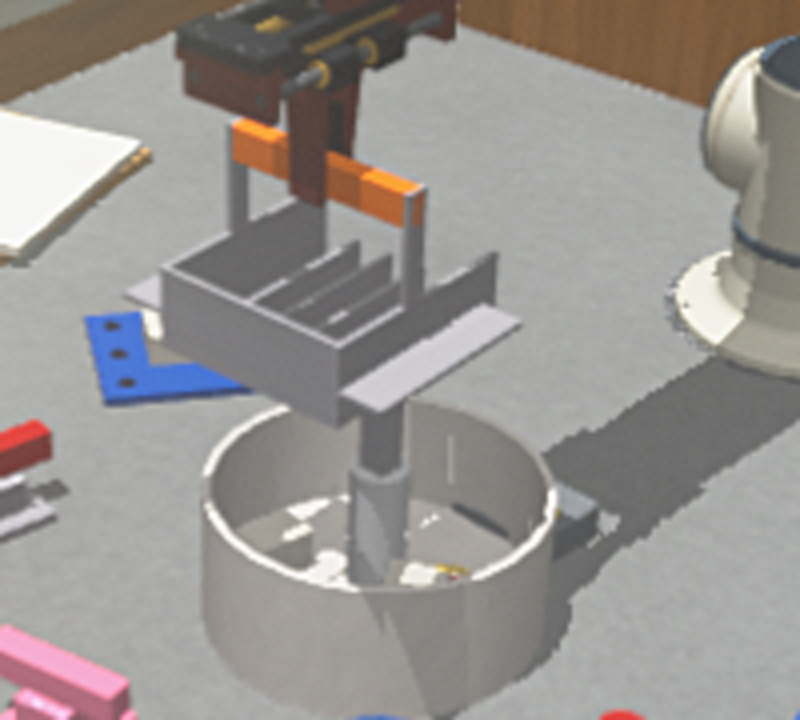

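View pics/t20b.png

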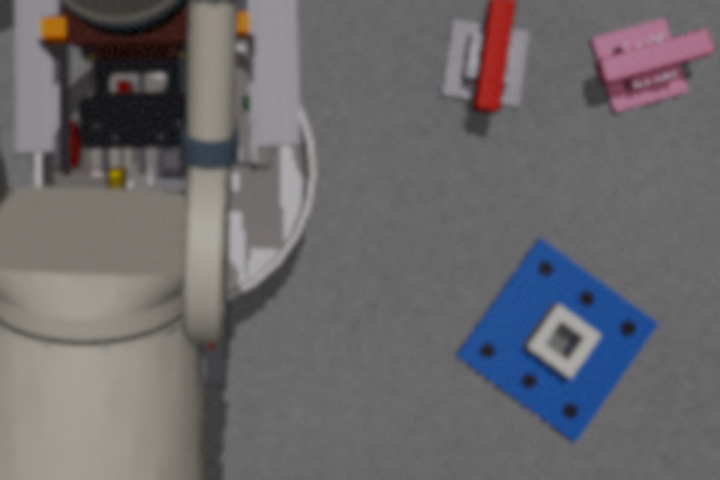

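>>> jog_arm(
  moves=[
    [-7, -15, 0, 0, 0, 0],
    [-14, -31, 0, 0, 0, 0],
    [-14, -31, 0, 0, 0, 0],
    [-14, -31, 0, 0, 0, 0],
    [-14, -31, 0, 0, 0, 0],
    [-14, -31, 0, 0, 0, 0],
    [-14, -31, 0, 0, 0, 0],
    [-14, -31, 0, 0, 0, 0],
    [-14, -31, 0, 0, 0, 0],
    [-14, -31, 0, 0, 0, 0],
    [-14, -31, 0, 0, 0, 0],
    [-14, -31, 0, 0, 0, 0],
    [-10, -22, 0, 0, 0, 0],
    [-4, -9, 0, 0, 0, -0.08],
    [0, 0, 0, 0, 0, -0.077],
    [0, 0, 0, 0, 0, 0],
    [0, 0, 0, 0, 0, 0],
  ],
)

```text
clock: 32.77
eef_pos: [450.7, 380.4, 371.2]
orientation: [-3.128, -0.244, -0.007]
contact_force: [-0.0, 0.5, -2.8]
opening: 13.6
```

```bash
python3 - <<'E'
from h import *
info()
go([455.4,364.8,200],down(9))
w=cam("wrist","w21");t=cam("top"); crop(t,240,190,120,140,4,"t21"); s=cam("scene","s21"); crop(s,290,210,130,110,6,"s21b")
E
```

```text
t 32.77 p [450.7 380.4 371.2] xaxis [0.988 0.155 0.005] yaw 8.93 z [ 0.004  0.004 -1.   ] F [-0.   0.5 -2.8] op 13.6 j [0.64 0.13 0.95 0.   2.05 0.49]
turn [-0.003 -0.005 -0.001] deg 0.3 shift [  2.2  16.2 171.2] len 172.0
```

View pics/w21.png

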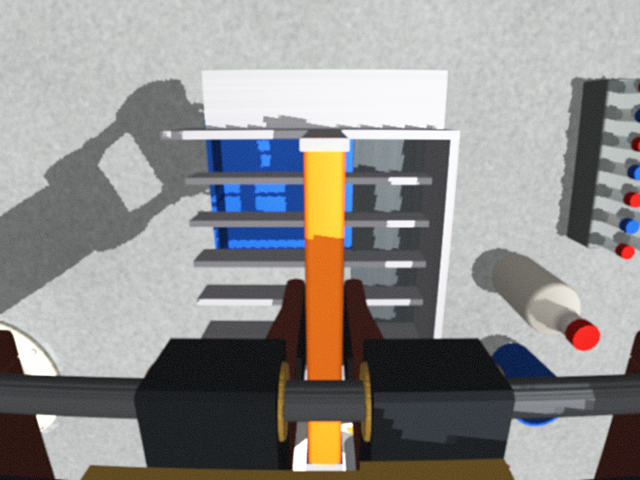

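View pics/t21.png

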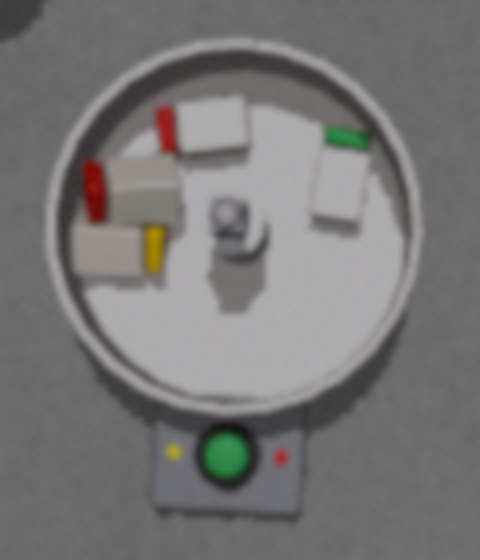

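View pics/s21b.png

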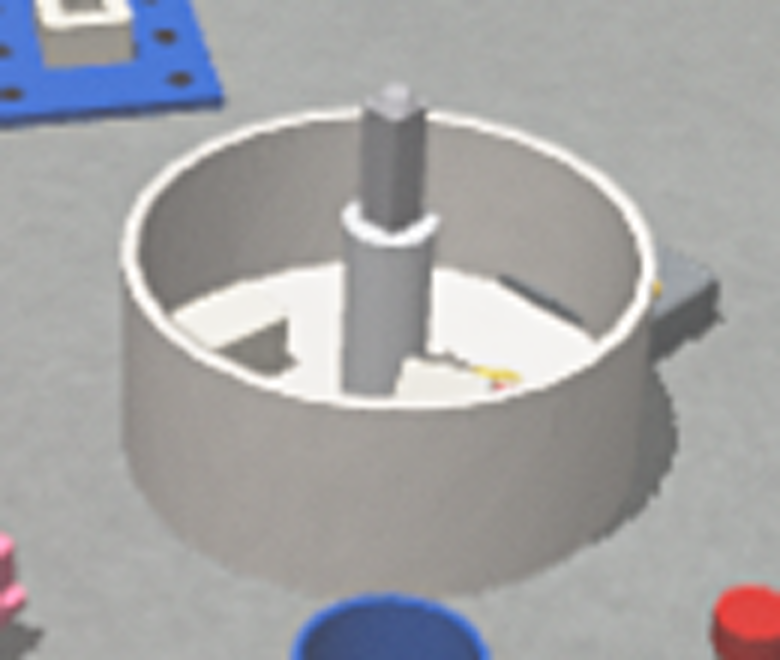

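Four jars are low in the bowl. Hanging the basket back.

>>> jog_arm(
  moves=[
    [2, 16, 20, 0, 0, 0],
    [0, 0, 30, 0, 0, 0],
    [0, 0, 30, 0, 0, 0],
    [0, 0, 30, 0, 0, 0],
    [0, 0, 30, 0, 0, 0],
    [0, 0, 20, 0, 0, 0],
    [0, 0, 10, 0, 0, 0],
    [0, 0, 0, 0, 0, 0],
    [0, 0, 0, 0, 0, 0],
  ],
)

```text
clock: 33.67
eef_pos: [456.9, 365.2, 198.8]
orientation: [-3.132, -0.245, 0.001]
contact_force: [0.2, 0.4, -3.1]
opening: 14.1
```

```bash
python3 - <<'E'
from h import *
info()
go([455.4,364.8,145.7],down(9.3))
w=cam("wrist","w22")
E
```

```text
t 33.67 p [456.9 365.2 198.8] xaxis [ 0.988  0.156 -0.001] yaw 8.96 z [-0.001  0.    -1.   ] F [ 0.2  0.4 -3.1] op 14.1 j [0.62 0.05 1.35 0.   1.75 0.46]
turn [-0.     0.001 -0.006] deg 0.3 shift [-1.5  0.1 53.1] len 53.1
```

View pics/w22.png

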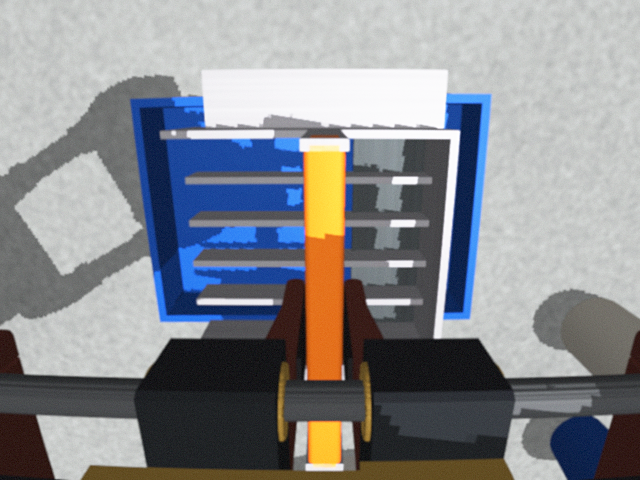

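>>> jog_arm(
  moves=[
    [-0.5, 0, 15, 0, 0, -0.003],
    [0, 0, 15, 0, 0, 0],
    [0, 0, 10, 0, 0, 0],
    [0, 0, 7, 0, 0, 0],
    [0, 0, 4, 0, 0, 0],
    [0, 0, 3, 0, 0, 0],
    [0, 0, 0, 0, 0, 0],
    [0, 0, 0, 0, 0, 0],
  ],
)

```text
clock: 34.38
eef_pos: [456.5, 365.6, 145.6]
orientation: [-3.131, -0.252, -0.001]
contact_force: [-2.3, -0.6, 1.2]
opening: 13.9
```

```bash
python3 - <<'E'
from h import *
info()
E
```

```text
t 34.38 p [456.5 365.6 145.6] xaxis [0.987 0.16  0.001] yaw 9.19 z [ 0.     0.001 -1.   ] F [-2.3 -0.6  1.2] op 13.9 j [0.62 0.05 1.44 0.   1.65 0.46]
```

>>> jog_arm(
  moves=[
    [0, 0, 0, 0, 0, 0],
    [0, 0, 0, 0, 0, 0],
    [0, 0, 0, 0, 0, 0],
    [0, 0, 0, 0, 0, 0],
    [0, 0, 0, 0, 0, 0],
    [0, 0, 0, 0, 0, 0],
    [0, 0, 0, 0, 0, 0],
    [0, 0, -20, 0, 0, 0],
    [0, 0, -30, 0, 0, 0],
    [0, 0, -30, 0, 0, 0],
    [0, 0, -30, 0, 0, 0],
    [0, 20, -30, 0, 0, 0],
    [0, 35, -10, 0, 0, 0],
    [0, 35, 0, 0, 0, 0],
    [0, 0, 0, 0, 0, 0],
  ],
  grip=1,
)

```text
clock: 35.63
eef_pos: [472.0, 272.3, 296.4]
orientation: [3.131, 0.245, 0.004]
contact_force: [-1.1, -0.1, 0.3]
opening: 87.6
```

```bash
python3 - <<'E'
from h import *
info()
w=cam("wrist","w23"); s=cam("scene"); crop(s,420,200,160,160,4,"s23")
t=cam("top","t23"); crop(t,370,170,120,160,4,"t23b")
def rect(m,z,name):
    cs,_=cv2.findContours(m,cv2.RETR_EXTERNAL,cv2.CHAIN_APPROX_NONE); 
    pts=np.vstack([c for c in cs if cv2.contourArea(c)>15]).reshape(-1,2).astype(float)
    W=onz(t,pts,z)[:,:2].astype(np.float32); r=cv2.minAreaRect(W); print(name,np.round(r[0],1),np.round(r[1],1),round(r[2],1))
pl=mask(t,(105,120,60),(125,255,255),(380,240,110,110)); rect(pl,8,"plate")
red=mask(t,(0,150,90),(6,255,255),(385,180,40,60)); rect(red,60,"hbar")
E
```

```text
t 35.63 p [472.  272.3 296.4] xaxis [0.988 0.155 0.003] yaw 8.94 z [ 0.003 -0.001 -1.   ] F [-1.1 -0.1  0.3] op 87.6 j [ 0.46 -0.04  1.26 -0.    1.92  0.31]
plate [ 408.2 -337.9] [129.7 129.7] 52.3
hbar [ 657.6 -283.3] [21.  97.9] 79.0
```

View pics/w23.png

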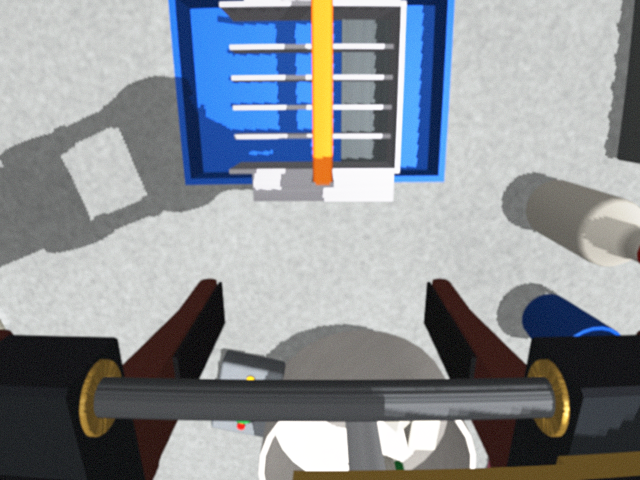

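View pics/t23.png

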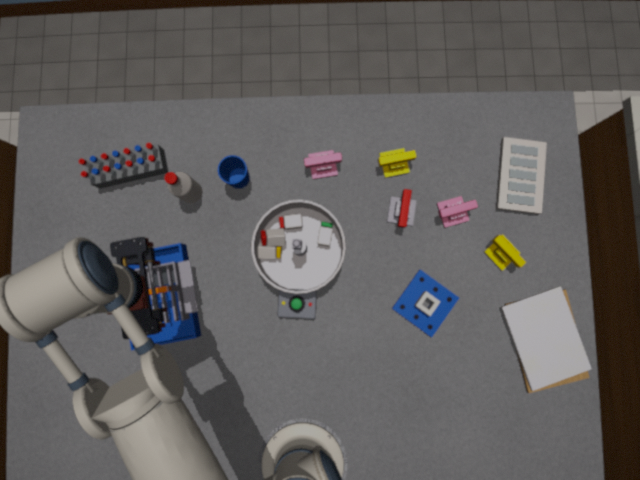

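The basket hangs level. The plate has shifted to (408,-338). Next I'll measure the spindle with the wrist camera.

>>> jog_arm(
  moves=[
    [0, 0, 0, 0, 0, 0.08],
    [0, 0, 0, 0, 0, 0.075],
    [8, 35.7, -3, 0, 0, 0],
    [8, 35.7, -3, 0, 0, 0],
    [8, 35.7, -3, 0, 0, 0],
    [8, 35.7, -3, 0, 0, 0],
    [8, 35.7, -3, 0, 0, 0],
    [8, 35.7, -3, 0, 0, 0],
    [8, 35.7, -3, 0, 0, 0],
    [8, 35.7, -3, 0, 0, 0],
    [8, 35.7, -3, 0, 0, 0],
    [8, 35.7, -3, 0, 0, 0],
    [8, 35.7, -3, 0, 0, 0],
    [0, 0, 0, 0, 0, 0],
    [0, 0, 0, 0, 0, 0],
  ],
)

```text
clock: 37.03
eef_pos: [561.5, -116.1, 325.5]
orientation: [-3.141, -0.006, 0.005]
contact_force: [0.3, 0.5, 0.1]
opening: 87.7
```

```bash
python3 - <<'E'
from h import *
info()
w=cam("wrist","w24")
E
```

```text
t 37.03 p [ 561.5 -116.1  325.5] xaxis [ 1.     0.004 -0.003] yaw 0.23 z [-0.003  0.001 -1.   ] F [0.3 0.5 0.1] op 87.7 j [-0.26  0.06  1.11 -0.    1.98 -0.27]
```

View pics/w24.png

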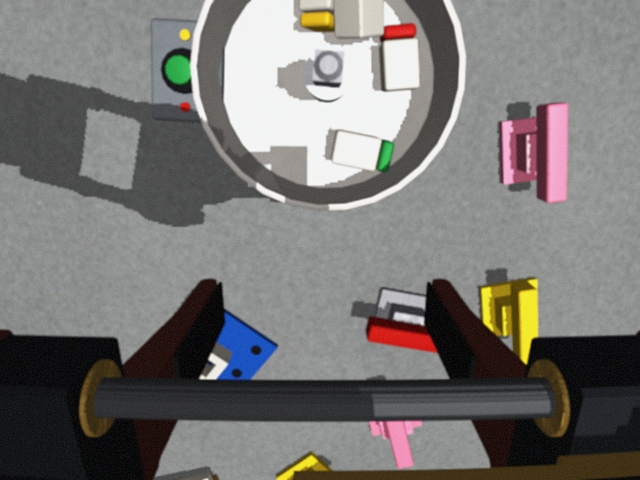

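```bash
python3 - <<'E'
from h import *
w=cam("wrist")
crop(w,140,0,260,110,3,"w24a"); crop(w,295,40,60,70,10,"w24b")
g=mask(w,(50,100,60),(75,255,255),(150,40,50,60)); M=cv2.moments(g,True); u=(M['m10']/M['m00'],M['m01']/M['m00']); print("btn",u,onz(w,[u],40).round(1))
E
```

```text
btn (178.16614420062695, 70.46081504702194) [[415.5   5.4  40. ]]
```

View pics/w24b.png

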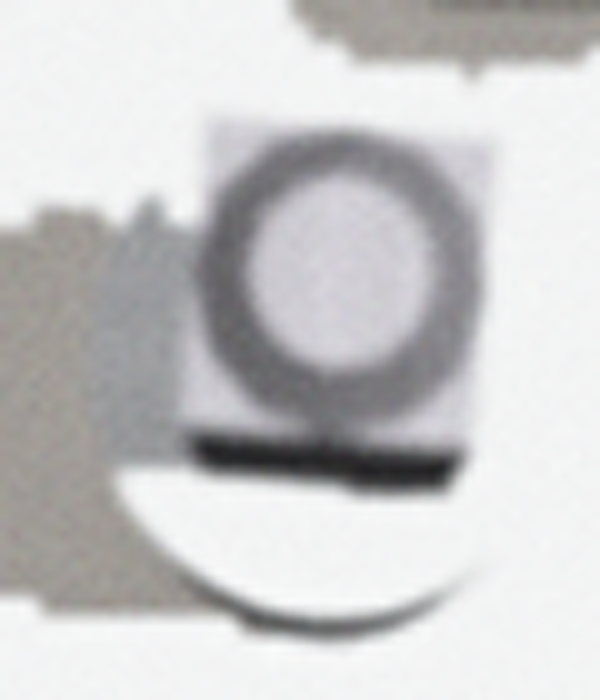

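View pics/w24a.png

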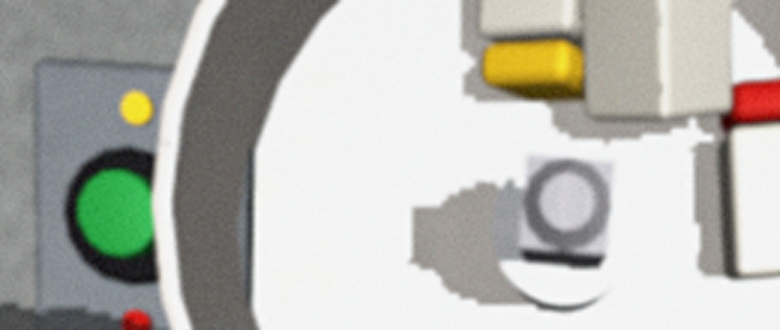

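```bash
python3 - <<'E'
from h import *
w=cam("wrist")
f=lambda a:[(x/10+295-.45,y/10+40-.45) for x,y in a]
c=onz(w,f([(342,272)]),185); print("tip",c.round(1))
Q=onz(w,f([(208,115),(496,140),(468,442),(185,428)]),179);print(Q.round(1),"ctr",Q.mean(0).round(1))
for a,b in((0,1),(3,2)): d=Q[b]-Q[a];print(np.degrees(np.arctan2(d[1],d[0])).round(1),np.linalg.norm(d))
for a,b in((3,0),(2,1)): d=Q[b]-Q[a];print(np.degrees(np.arctan2(d[1],d[0])).round(1)-90)
# plate pickup
for yaw in (52.3,-37.7): go([408.2,-337.9,250],down(yaw))
E
```

```text
tip [[564.  -6. 185.]]
[[555.1   4.4 179. ]
 [574.2   3.  179. ]
 [572.7 -16.2 179. ]
 [553.6 -15.4 179. ]] ctr [563.9  -6.1 179. ]
-4.3 19.145798279436722
-2.4 19.079018380283046
-4.400000000000006
-4.599999999999994
turn [-0.001  0.001 -0.905] deg 51.9 shift [-270.7   16.    76.7] len 281.8
turn [0.    0.002 0.666] deg 38.1 shift [ 16.  270.7  76.7] len 281.8
```

```bash
python3 - <<'E'
from h import *
go([359,-401,250],down(-37.7))
E
```

```text
turn [0.    0.002 0.666] deg 38.1 shift [ 15.7 350.7  76.7] len 359.3
```

>>> jog_arm(
  moves=[
    [0, 0, 0, 0, 0, 0.111],
    [0, 0, 0, 0, 0, 0.111],
    [0, 0, 0, 0, 0, 0.111],
    [0, 0, 0, 0, 0, 0.111],
    [0, 0, 0, 0, 0, 0.111],
    [0, 0, 0, 0, 0, 0.111],
    [0, 0, 0, 0, 0, 0],
  ],
)

```text
clock: 37.77
eef_pos: [560.9, -113.7, 327.3]
orientation: [2.971, -1.02, -0.001]
contact_force: [1.1, -0.2, -0.2]
opening: 87.8
```

```bash
python3 - <<'E'
from h import *
info();go([359,-401,250],down(-37.7))
E
```

```text
t 37.77 p [ 560.9 -113.7  327.3] xaxis [ 0.789 -0.614 -0.   ] yaw -37.91 z [-0.001 -0.    -1.   ] F [ 1.1 -0.2 -0.2] op 87.8 j [-0.26  0.05  1.11 -0.    1.98  0.4 ]
turn [ 0.     0.    -0.004] deg 0.2 shift [ 16.  350.7  77.3] len 359.5
```

>>> jog_arm(
  moves=[
    [1.6, 35, 7.7, 0, 0, 0],
    [1.6, 35, 7.7, 0, 0, 0],
    [1.6, 35, 7.7, 0, 0, 0],
    [1.6, 35, 7.7, 0, 0, 0],
    [1.6, 35, 7.7, 0, 0, 0],
    [1.6, 35, 7.7, 0, 0, 0],
    [1.6, 35, 7.7, 0, 0, 0],
    [1.6, 35, 7.7, 0, 0, 0],
    [1.6, 35, 7.7, 0, 0, 0],
    [1.6, 35, 7.7, 0, 0, 0],
    [0, 0, 0, 0, 0, 0],
    [0, 0, 0, 0, 0, 0],
  ],
)

```text
clock: 38.77
eef_pos: [358.1, -401.9, 249.6]
orientation: [-2.972, 1.017, 0.003]
contact_force: [0.2, 0.7, 0.8]
opening: 87.9
```

```bash
python3 - <<'E'
from h import *
info()
w=cam("wrist","w25")
m=mask(w,(105,120,60),(125,255,255),(150,0,340,330))
pts=np.argwhere(m)[:,::-1]
W=onz(w,pts,8)[:,:2].astype(np.float32); print(cv2.minAreaRect(W))
E
```

```text
t 38.77 p [ 358.1 -401.9  249.6] xaxis [ 0.79  -0.613 -0.002] yaw -37.78 z [-0.002  0.001 -1.   ] F [0.2 0.7 0.8] op 87.9 j [-0.91 -0.07  1.38 -0.    1.84 -0.25]
((410.4605712890625, -338.754150390625), (129.70460510253906, 129.92654418945312), 52.17277908325195)
```

View pics/w25.png

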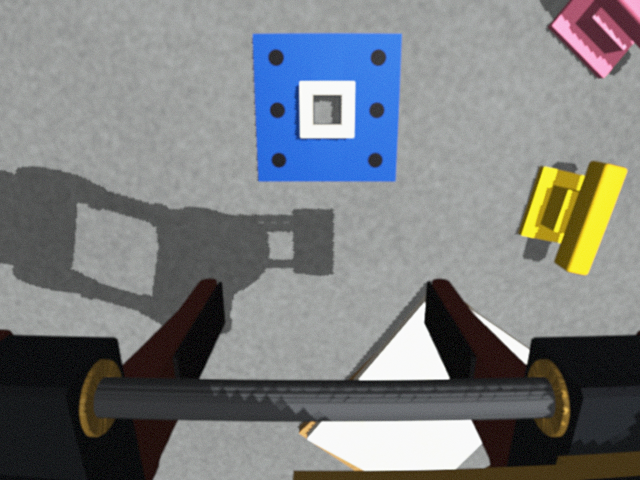

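```bash
python3 - <<'E'
from h import *
go([410.5,-338.7,29],down(-37.8))
E
```

```text
turn [0.    0.001 0.002] deg 0.1 shift [  2.4 -81.  221.3] len 235.7
```

>>> jog_arm(
  moves=[
    [0.8, -27, 10, 0, 0, 0],
    [0.8, -27, 20, 0, 0, 0],
    [0.8, -27, 25, 0, 0, 0],
    [0, 0, 35, 0, 0, 0],
    [0, 0, 35, 0, 0, 0],
    [0, 0, 35, 0, 0, 0],
    [0, 0, 25, 0, 0, 0],
    [0, 0, 15, 0, 0, 0],
    [0, 0, 0, 0, 0, 0],
    [0, 0, 0, 0, 0, 0],
  ],
)

```text
clock: 39.65
eef_pos: [410.9, -337.9, 50.4]
orientation: [-2.974, 1.014, 0.002]
contact_force: [-0.4, -0.4, 0.3]
opening: 88.1
```

```bash
python3 - <<'E'
from h import *
info()
go([410.5,-338.7,29],down(-37.8))
E
```

```text
t 39.65 p [ 410.9 -337.9   50.4] xaxis [ 0.792 -0.611 -0.001] yaw -37.64 z [-0.001  0.001 -1.   ] F [-0.4 -0.4  0.3] op 88.1 j [-0.75 -0.04  1.7  -0.    1.48 -0.09]
turn [0.    0.001 0.003] deg 0.2 shift [ 0.2  0.9 21.4] len 21.5
```

>>> jog_arm(
  moves=[
    [0, 0.9, 12, 0, 0, 0],
    [0, 0, 9, 0, 0, 0],
    [0, 0, 0, 0, 0, 0],
    [0, 0, 0, 0, 0, 0],
  ],
)

```text
clock: 39.98
eef_pos: [409.3, -340.0, 29.0]
orientation: [2.972, -1.018, -0.002]
contact_force: [0.4, 0.7, 1.1]
opening: 87.8
```

>>> jog_arm(
  moves=[
    [0, 0, 0, 0, 0, 0],
    [0, 0, 0, 0, 0, 0],
    [0, 0, 0, 0, 0, 0],
    [0, 0, 0, 0, 0, 0],
    [0, 0, 0, 0, 0, 0],
    [0, 0, 0, 0, 0, 0],
    [0, 0, 0, 0, 0, 0],
    [0, 0, 0, 0, 0, 0],
    [0, 0, 0, 0, 0, 0],
    [0, 0, 0, 0, 0, 0],
    [0, 0, 0, 0, 0, 0],
    [0, 0, 0, 0, 0, 0],
  ],
  grip=-1,
)

```text
clock: 40.98
eef_pos: [409.4, -340.2, 29.3]
orientation: [2.971, -1.019, -0.002]
contact_force: [-1.1, 1.3, 2.3]
opening: 45.6
```

>>> jog_arm(
  moves=[
    [0, 0, -10, 0, 0, 0],
    [0, 0, -30, 0, 0, 0],
    [0, 0, -35, 0, 0, 0],
    [0, 0, -35, 0, 0, 0],
    [0, 0, -35, 0, 0, 0],
    [0, 0, -35, 0, 0, 0],
    [0, 0, -30, 0, 0, 0],
    [0, 0, -20, 0, 0, 0],
    [0, 0, 0, 0, 0, 0],
    [0, 0, 0, 0, 0, 0],
  ],
)

```text
clock: 41.82
eef_pos: [410.0, -340.4, 260.1]
orientation: [2.97, -1.018, 0.002]
contact_force: [-0.7, 0.6, -2.6]
opening: 45.6
```

```bash
python3 - <<'E'
from h import *
info()
b=go([564,-6,257],down(-4.4))
w=cam("wrist","w26"); s=cam("scene","s26")
E
```

```text
t 41.82 p [ 410.  -340.4  260.1] xaxis [ 0.79  -0.613  0.002] yaw -37.84 z [ 0.001 -0.002 -1.   ] F [-0.7  0.6 -2.6] op 45.6 j [-0.76 -0.09  1.37 -0.    1.85 -0.1 ]
turn [ 0.002 -0.001 -0.584] deg 33.4 shift [ 127.8 -345.2    3.1] len 368.2
```

View pics/w26.png

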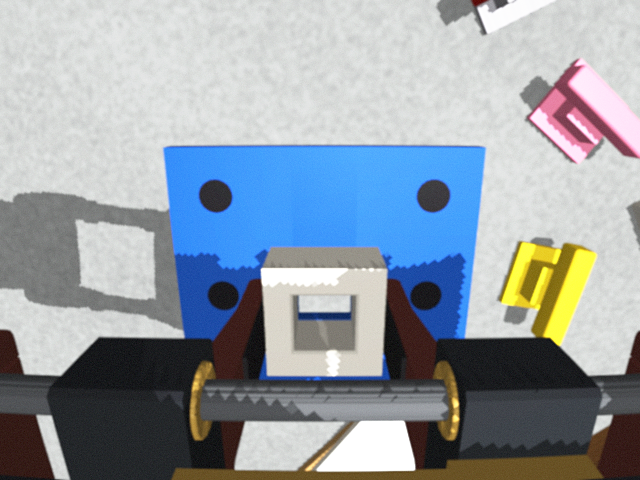

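View pics/s26.png

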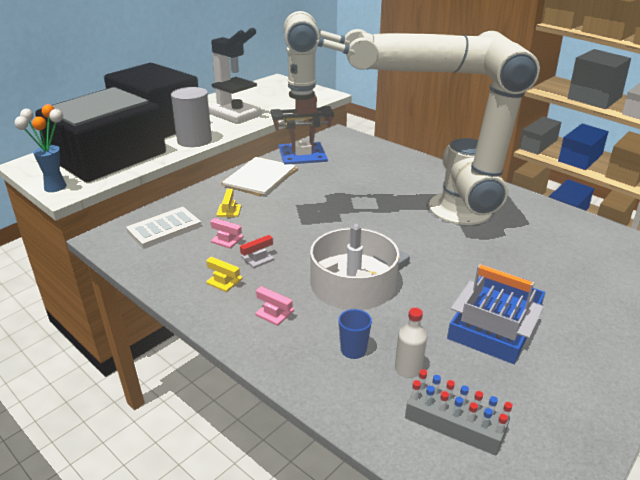

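```bash
python3 - <<'E'
from h import *
w=cam("wrist"); s,p,r=st()
crop(w,240,230,170,160,4,"w26z")
m=mask(w,(105,120,60),(125,255,255),(150,130,350,250))
# plate far edge and corners at z=TCP-21
def rel(uv,z): return (r.inv().apply(onz(w,uv,z)-p)).round(1)
print("hub",rel([(262,268),(386,268)],p[2]+5))
print("plate far corners",rel([(165,147),(485,147)],p[2]-21))
E
```

```text
hub [[-21.7 -25.   -4.9]
 [ 23.5 -25.1  -5.1]]
plate far corners [[-62.9 -66.7  21.3]
 [ 65.5 -66.7  20.6]]
```

View pics/w26z.png

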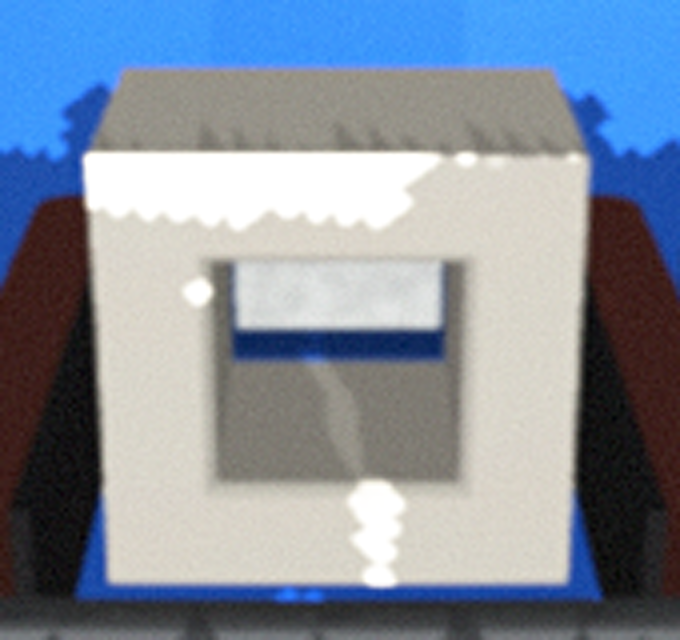

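>>> jog_arm(
  moves=[
    [0, 0, 0, 0, 0, -0.0975],
    [0, 0, 0, 0, 0, -0.0975],
    [0, 0, 0, 0, 0, -0.0975],
    [0, 0, 0, 0, 0, -0.0975],
    [0, 0, 0, 0, 0, -0.0975],
    [0, 0, 0, 0, 0, -0.0965],
    [10, -27, 0, 0, 0, 0],
    [12.5, -34, 0, 0, 0, 0],
    [12.5, -34, 0, 0, 0, 0],
    [12.5, -34, 0, 0, 0, 0],
    [12.5, -34, 0, 0, 0, 0],
    [12.5, -34, 0, 0, 0, 0],
    [12.5, -34, 0, 0, 0, 0],
    [12.5, -34, 0, 0, 0, 0],
    [12.5, -34, 0, 0, 0, 0],
    [12.5, -34, 0, 0, 0, 0],
    [0, 0, 0, 0, 0, 0],
    [0, 0, 0, 0, 0, 0],
  ],
)

```text
clock: 43.47
eef_pos: [557.1, -15.7, 256.3]
orientation: [3.139, -0.115, -0.009]
contact_force: [0.4, -0.3, -2.1]
opening: 46.0
```

```bash
python3 - <<'E'
from h import *
info()
b=go([562.8,-7.8,230],down(-4.4))
E
```

```text
t 43.47 p [557.1 -15.7 256.3] xaxis [ 0.997 -0.073 -0.006] yaw -4.18 z [-0.006  0.    -1.   ] F [ 0.4 -0.3 -2.1] op 46.0 j [-0.09 -0.02  1.31 -0.    1.85 -0.02]
turn [0.    0.006 0.004] deg 0.4 shift [ 5.1 -8.3 26.3] len 28.0
```

>>> jog_arm(
  moves=[
    [5, -8, 14, 0, 0, 0.003],
    [0, 0, 8, 0, 0, 0],
    [0, 0, 0, 0, 0, 0],
    [0, 0, 0, 0, 0, 0],
    [0, 0, 0, 0, 0, 0],
  ],
)

```text
clock: 43.88
eef_pos: [562.6, -10.7, 236.8]
orientation: [3.139, -0.127, -0.002]
contact_force: [-0.6, -0.6, -2.1]
opening: 45.7
```

```bash
python3 - <<'E'
from h import *
info()
b=go([562.8,-7.8,230],down(-4.4))
w=cam("wrist","w27")
info()
s=cam("scene"); crop(s,290,180,130,110,6,"s27")
E
```

```text
t 43.88 p [562.6 -10.7 236.8] xaxis [ 0.997 -0.081 -0.002] yaw -4.63 z [-0.002 -0.    -1.   ] F [-0.6 -0.6 -2.1] op 45.7 j [-0.08 -0.01  1.34 -0.    1.81  0.  ]
turn [ 0.     0.002 -0.004] deg 0.3 shift [-0.  -3.   6.8] len 7.4
t 43.93 p [562.8 -10.7 237.3] xaxis [ 0.997 -0.081 -0.001] yaw -4.62 z [-0.001 -0.    -1.   ] F [-0.3  0.9 -2.2] op 45.6 j [-0.08 -0.01  1.34 -0.    1.81  0.  ]
```

View pics/w27.png

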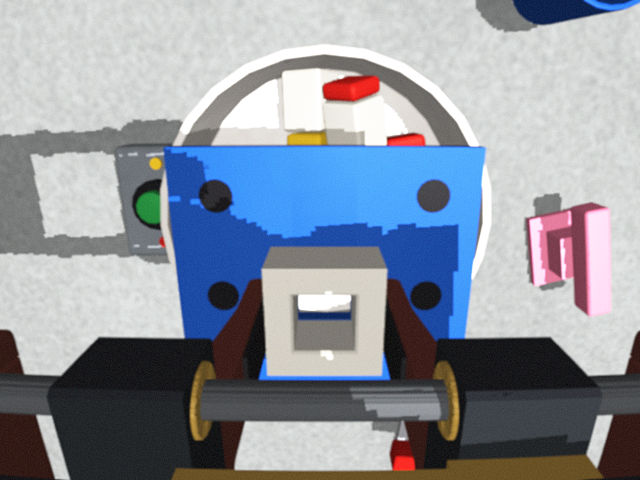

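View pics/s27.png

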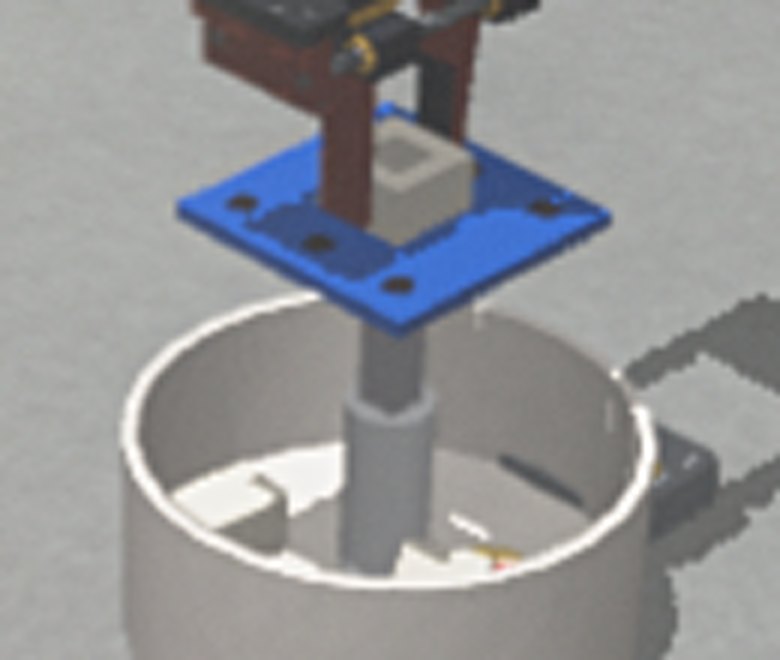

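>>> jog_arm(
  moves=[
    [0, -2.8, 0, 0, 0, -0.003],
    [0, 0, 6, 0, 0, 0],
    [0, 0, 6, 0, 0, 0],
    [0, 0, 0, 0, 0, 0],
    [0, 0, 0, 0, 0, 0],
  ],
)

```text
clock: 44.4
eef_pos: [562.8, -7.0, 224.0]
orientation: [3.139, -0.12, -0.004]
contact_force: [0.7, -0.0, -1.2]
opening: 45.7
```

```bash
python3 - <<'E'
from h import *
info()
b=go([562.8,-7.8,213],down(-4.4))
E
```

```text
t 44.4 p [562.8  -7.  224. ] xaxis [ 0.997 -0.076 -0.003] yaw -4.38 z [-0.003 -0.    -1.   ] F [ 0.7 -0.  -1.2] op 45.7 j [-0.07 -0.01  1.36 -0.    1.79  0.  ]
turn [0.    0.003 0.   ] deg 0.2 shift [ 0.1  0.8 11. ] len 11.1
```

>>> jog_arm(
  moves=[
    [0, 0.7, 5, 0, 0, 0],
    [0, 0, 5, 0, 0, 0],
    [0, 0, 4, 0, 0, 0],
    [0, 0, 4, 0, 0, 0],
    [0, 0, 0, 0, 0, 0],
  ],
)

```text
clock: 44.82
eef_pos: [562.6, -7.8, 205.6]
orientation: [3.139, -0.12, -0.005]
contact_force: [0.5, 0.7, -0.7]
opening: 45.7
```

>>> jog_arm(
  moves=[
    [0, 0, 5, 0, 0, 0],
    [0, 0, 4, 0, 0, 0],
    [0, 0, 0, 0, 0, 0],
  ],
)

```text
clock: 45.07
eef_pos: [562.7, -7.8, 196.8]
orientation: [3.139, -0.12, -0.004]
contact_force: [-0.2, -0.2, -1.9]
opening: 45.9
```

The plate's bore is over the spindle without contact force. Continuing down.

>>> jog_arm(
  moves=[
    [0, 0, 8, 0, 0, 0],
    [0, 0, 8, 0, 0, 0],
    [0, 0, 8, 0, 0, 0],
    [0, 0, 8, 0, 0, 0],
    [0, 0, 8, 0, 0, 0],
    [0, 0, 4, 0, 0, 0],
    [0, 0, 0, 0, 0, 0],
  ],
)

```text
clock: 45.65
eef_pos: [562.3, -7.8, 152.2]
orientation: [3.139, -0.12, -0.006]
contact_force: [-0.7, -0.5, -1.6]
opening: 46.0
```

>>> jog_arm(
  moves=[
    [0, 0, 3, 0, 0, 0],
    [0, 0, 2, 0, 0, 0],
    [0, 0, 0, 0, 0, 0],
  ],
)

```text
clock: 45.9
eef_pos: [563.2, -7.9, 149.5]
orientation: [3.139, -0.12, -0.0]
contact_force: [-0.1, 0.3, -1.6]
opening: 45.5
```

>>> jog_arm(
  moves=[
    [0, 0, 2, 0, 0, 0],
    [0, 0, 2, 0, 0, 0],
    [0, 0, 0, 0, 0, 0],
    [0, 0, 0, 0, 0, 0],
  ],
)

```text
clock: 46.23
eef_pos: [563.2, -7.8, 149.3]
orientation: [3.139, -0.12, 0.004]
contact_force: [-6.3, 0.4, 13.1]
opening: 45.7
```

```bash
python3 - <<'E'
from h import *
info()
E
```

```text
t 46.23 p [563.2  -7.8 149.3] xaxis [ 0.997 -0.076  0.002] yaw -4.38 z [ 0.002 -0.001 -1.   ] F [-6.3  0.4 13.1] op 45.7 j [-0.07 -0.01  1.49 -0.    1.66  0.  ]
```

Seated at the expected height (149) with 13 N. Releasing.

>>> jog_arm(
  moves=[
    [0, 0, 0, 0, 0, 0],
    [0, 0, 0, 0, 0, 0],
    [0, 0, 0, 0, 0, 0],
    [0, 0, 0, 0, 0, 0],
    [0, 0, 0, 0, 0, 0],
    [0, 0, 0, 0, 0, 0],
    [0, 0, 0, 0, 0, 0],
    [0, 0, -20, 0, 0, 0],
    [0, 0, -30, 0, 0, 0],
    [0, 0, -35, 0, 0, 0],
    [0, 20, -35, 0, 0, 0],
    [0, 35, -35, 0, 0, 0],
    [0, 35, -20, 0, 0, 0],
    [0, 20, 0, 0, 0, 0],
    [0, 0, 0, 0, 0, 0],
  ],
  grip=1,
)

```text
clock: 47.48
eef_pos: [555.2, -115.6, 315.4]
orientation: [3.137, -0.127, 0.001]
contact_force: [0.7, -0.1, -0.6]
opening: 88.0
```

```bash
python3 - <<'E'
from h import *
info()
w=cam("wrist","w28"); s=cam("scene"); crop(s,290,200,130,110,6,"s28")
t=cam("top","t28"); 
red=mask(t,(0,150,90),(6,255,255),(370,170,80,80))
cs,_=cv2.findContours(red,cv2.RETR_EXTERNAL,cv2.CHAIN_APPROX_NONE); c=max(cs,key=cv2.contourArea)
print(cv2.minAreaRect(onz(t,c.reshape(-1,2),60)[:,:2].astype(np.float32)))
m=mask(w,(105,120,60),(125,255,255),(150,0,340,330)); pts=np.argwhere(m)[:,::-1]
print("plate",cv2.minAreaRect(onz(w,pts,128)[:,:2].astype(np.float32)))
E
```

```text
t 47.48 p [ 555.2 -115.6  315.4] xaxis [ 0.997 -0.081  0.001] yaw -4.64 z [ 0.001 -0.002 -1.   ] F [ 0.7 -0.1 -0.6] op 88.0 j [-0.26  0.03  1.16 -0.    1.95 -0.18]Traceback (most recent call last):
  File "<stdin>", line 6, in <module>
ValueError: max() iterable argument is empty
```

View pics/w28.png

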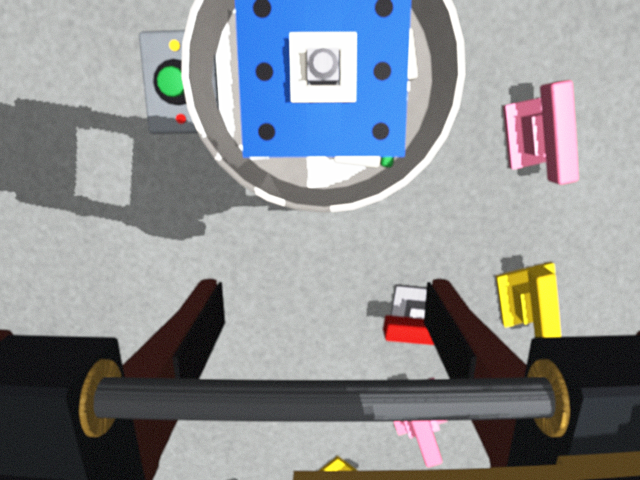

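View pics/s28.png

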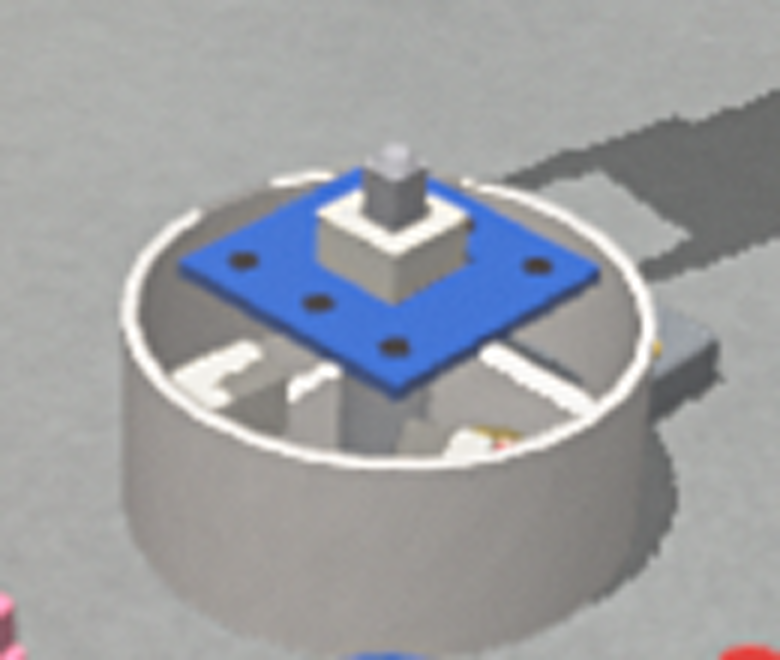

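Plate is home. Next the handle: turn to yaw -101 and view it from nearby.

```bash
python3 - <<'E'
from h import *
go([579,-268,250],down(-101))
E
```

```text
turn [0.002 0.003 1.686] deg 96.6 shift [149.  -53.3  63. ] len 170.4
```

>>> jog_arm(
  moves=[
    [0, 0, 0, 0, 0, 0.112],
    [0, 0, 0, 0, 0, 0.112],
    [0, 0, 0, 0, 0, 0.112],
    [0, 0, 0, 0, 0, 0.112],
    [0, 0, 0, 0, 0, 0.112],
    [0, 0, 0, 0, 0, 0.112],
    [0, 0, 0, 0, 0, 0.112],
    [0, 0, 0, 0, 0, 0.112],
    [0, 0, 0, 0, 0, 0.112],
    [0, 0, 0, 0, 0, 0.112],
    [0, 0, 0, 0, 0, 0.112],
    [0, 0, 0, 0, 0, 0.112],
    [0, 0, 0, 0, 0, 0.112],
    [0, 0, 0, 0, 0, 0.112],
    [0, 0, 0, 0, 0, 0.112],
  ],
)

```text
clock: 48.88
eef_pos: [555.2, -110.2, 313.2]
orientation: [2.001, -2.42, -0.004]
contact_force: [0.1, 0.1, -0.2]
opening: 87.6
```

```bash
python3 - <<'E'
from h import *
info();go([579,-268,250],down(-101))
E
```

```text
t 48.88 p [ 555.2 -110.2  313.2] xaxis [-0.188 -0.982 -0.   ] yaw -100.83 z [-0.003  0.001 -1.   ] F [ 0.1  0.1 -0.2] op 87.6 j [-0.26  0.03  1.16 -0.    1.95  1.5 ]
turn [0.003 0.    0.003] deg 0.3 shift [150.4 -53.5  63.2] len 171.7
```

>>> jog_arm(
  moves=[
    [25, -9, 10.5, 0, 0, 0],
    [25, -9, 10.5, 0, 0, 0],
    [25, -9, 10.5, 0, 0, 0],
    [25, -9, 10.5, 0, 0, 0],
    [25, -9, 10.5, 0, 0, 0],
    [25, -9, 10.5, 0, 0, 0],
    [0, 0, 0, 0, 0, 0],
    [0, 0, 0, 0, 0, 0],
  ],
)

```text
clock: 49.55
eef_pos: [580.3, -268.6, 248.6]
orientation: [2.004, -2.416, -0.008]
contact_force: [0.3, 0.5, 0.3]
opening: 87.7
```

```bash
python3 - <<'E'
from h import *
info()
w=cam("wrist","w29")
m=mask(w,(0,150,90),(6,255,255),(150,0,340,330)); pts=np.argwhere(m)[:,::-1]
print(cv2.minAreaRect(onz(w,pts,60)[:,:2].astype(np.float32)))
E
```

```text
t 49.55 p [ 580.3 -268.6  248.6] xaxis [-0.185 -0.983 -0.002] yaw -100.65 z [-0.005  0.003 -1.   ] F [0.3 0.5 0.3] op 87.7 j [-0.49  0.21  1.09 -0.    1.85  1.27]
((661.0017700195312, -285.5299377441406), (20.756174087524414, 98.04830169677734), 78.9079818725586)
```

View pics/w29.png

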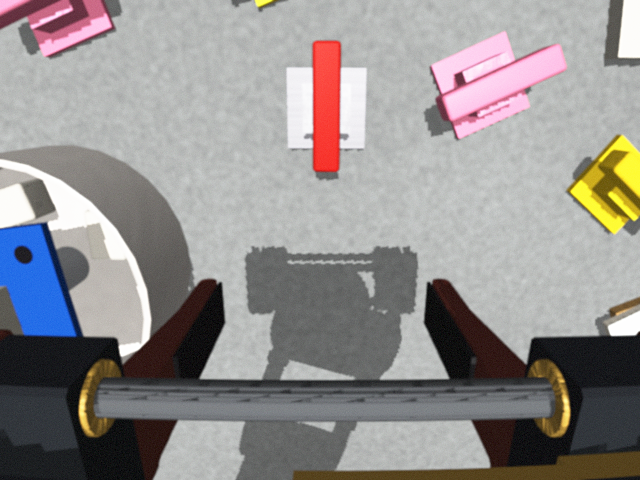

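```bash
python3 - <<'E'
from h import *
go([661,-285.5,53],down(-101))
E
```

```text
turn [0.003 0.001 0.007] deg 0.5 shift [  1.9 -82.3 197.2] len 213.7
```

>>> jog_arm(
  moves=[
    [0.6, -27.5, 10, 0, 0, 0.006],
    [0.6, -27.5, 20, 0, 0, 0],
    [0.6, -27.5, 30, 0, 0, 0],
    [0, 0, 35, 0, 0, 0],
    [0, 0, 30, 0, 0, 0],
    [0, 0, 25, 0, 0, 0],
    [0, 0, 15, 0, 0, 0],
    [0, 0, 0, 0, 0, 0],
    [0, 0, 0, 0, 0, 0],
  ],
)

```text
clock: 50.35
eef_pos: [661.1, -284.7, 86.4]
orientation: [2.0, -2.421, -0.003]
contact_force: [1.0, 0.2, 0.3]
opening: 87.9
```

```bash
python3 - <<'E'
from h import *
info();go([661,-285.5,53],down(-101))
w=cam("wrist","w30")
E
```

```text
t 50.35 p [ 661.1 -284.7   86.4] xaxis [-0.189 -0.982 -0.   ] yaw -100.87 z [-0.002  0.001 -1.   ] F [1.  0.2 0.3] op 87.9 j [-0.45  0.44  1.1  -0.    1.61  1.31]
turn [0.002 0.    0.002] deg 0.2 shift [ 0.8 -0.  33.4] len 33.4
```

View pics/w30.png

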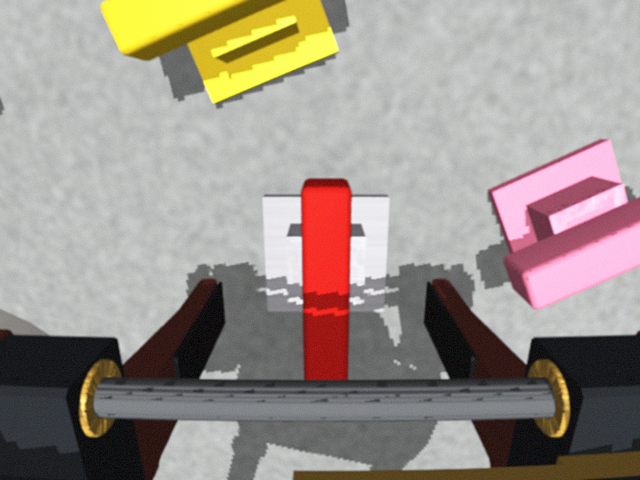

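Centred on the red bar. Lowering and gripping.

>>> jog_arm(
  moves=[
    [0.5, 0, 15, 0, 0, 0],
    [0, 0, 12, 0, 0, 0],
    [0, 0, 6, 0, 0, 0],
    [0, 0, 0, 0, 0, 0],
    [0, 0, 0, 0, 0, 0],
  ],
)

```text
clock: 50.82
eef_pos: [660.3, -287.1, 52.4]
orientation: [1.997, -2.423, -0.003]
contact_force: [0.1, -0.6, 0.7]
opening: 87.4
```

>>> jog_arm(
  moves=[
    [0, 0, 0, 0, 0, 0],
    [0, 0, 0, 0, 0, 0],
    [0, 0, 0, 0, 0, 0],
    [0, 0, 0, 0, 0, 0],
    [0, 0, 0, 0, 0, 0],
    [0, 0, 0, 0, 0, 0],
    [0, 0, 0, 0, 0, 0],
    [0, 0, 0, 0, 0, 0],
    [0, 0, 0, 0, 0, 0],
    [0, 0, 0, 0, 0, 0],
    [0, 0, 0, 0, 0, 0],
    [0, 0, 0, 0, 0, 0],
    [0, 0, 0, 0, 0, 0],
    [0, 0, 0, 0, 0, 0],
    [0, 0, 0, 0, 0, 0],
    [0, 0, 0, 0, 0, 0],
  ],
  grip=-1,
)

```text
clock: 52.15
eef_pos: [660.8, -287.0, 53.4]
orientation: [1.998, -2.423, -0.001]
contact_force: [0.9, 0.3, -0.1]
opening: 22.0
```

```bash
python3 - <<'E'
from h import *
info()
E
```

```text
t 52.15 p [ 660.8 -287.    53.4] xaxis [-0.19  -0.982  0.   ] yaw -100.98 z [-0.001  0.    -1.   ] F [ 0.9  0.3 -0.1] op 22.0 j [-0.46  0.45  1.13 -0.    1.55  1.31]
```

>>> jog_arm(
  moves=[
    [0, 0, -10, 0, 0, 0],
    [0, 0, -30, 0, 0, 0],
    [0, 0, -35, 0, 0, 0],
    [0, 0, -35, 0, 0, 0],
    [0, 0, -35, 0, 0, 0],
    [0, 0, -35, 0, 0, 0],
    [0, 0, -30, 0, 0, 0],
    [0, 0, 0, 0, 0, 0],
    [0, 0, 0, 0, 0, 0],
  ],
)

```text
clock: 52.9
eef_pos: [661.6, -287.7, 266.8]
orientation: [-1.998, 2.423, -0.008]
contact_force: [0.2, -0.4, -2.0]
opening: 21.7
```

```bash
python3 - <<'E'
from h import *
info()
w=cam("wrist","w31"); s=cam("scene"); crop(s,200,130,200,160,4,"s31")
b=go([564,-6,262],down(-94.4))
E
```

```text
t 52.9 p [ 661.6 -287.7  266.8] xaxis [-0.191 -0.982  0.002] yaw -101.0 z [ 0.004 -0.003 -1.   ] F [ 0.2 -0.4 -2. ] op 21.7 j [-0.46  0.45  0.76 -0.    1.93  1.31]
turn [ 0.004  0.    -0.115] deg 6.6 shift [-273.   118.    -0.7] len 297.4
```

View pics/w31.png

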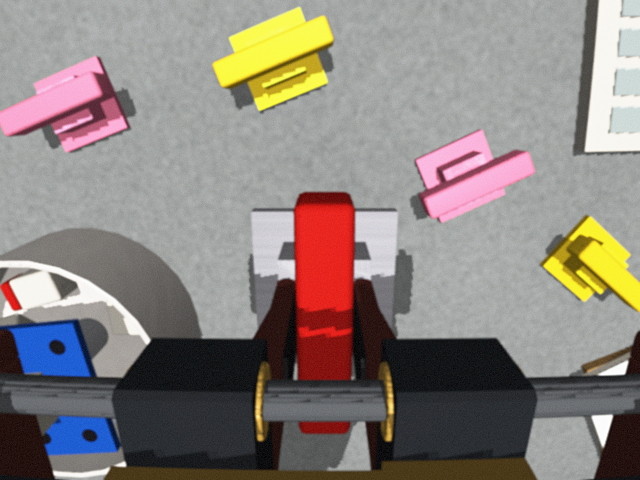

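View pics/s31.png

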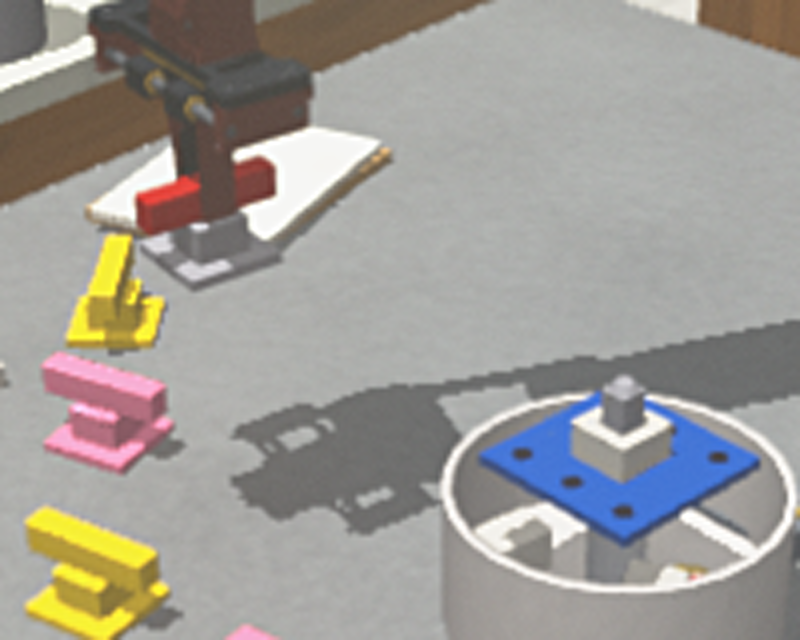

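```bash
python3 - <<'E'
from h import *
w=cam("wrist"); s,p,r=st()
crop(w,240,180,170,160,4,"w31z")
def rel(uv,z): return (r.inv().apply(onz(w,uv,z)-p)).round(1)
print("flange",rel([(251.5,209.5),(397,209.5)],p[2]-45.2))
print("bar end",rel([(297,205),(353,205)],p[2]+6.8))
E
```

```text
flange [[-34.4 -36.   45. ]
 [ 35.  -36.   45. ]]
bar end [[ -9.2 -49.6  -7.1]
 [ 10.1 -49.6  -7.1]]
```

View pics/w31z.png

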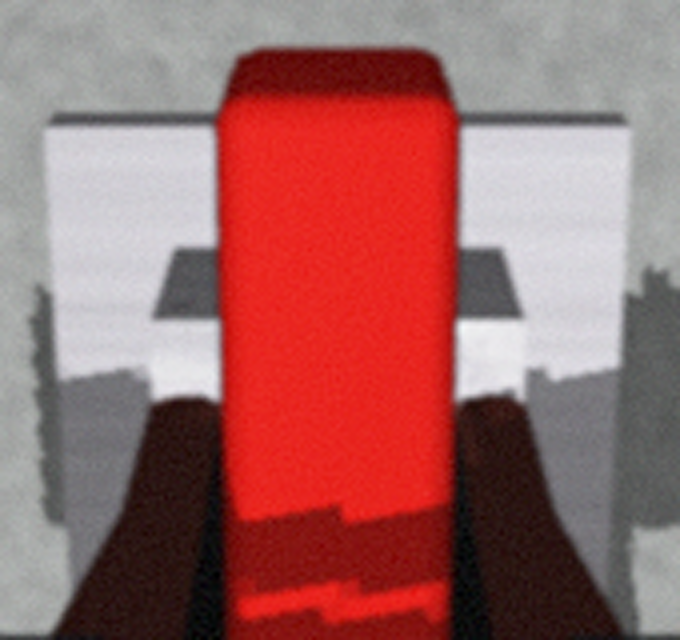

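>>> jog_arm(
  moves=[
    [0, 0, 0, 0, 0, -0.06],
    [0, 0, 0, 0, 0, -0.055],
    [-27, 11.8, 0, 0, 0, 0],
    [-27, 11.8, 0, 0, 0, 0],
    [-27, 11.8, 0, 0, 0, 0],
    [-27, 11.8, 0, 0, 0, 0],
    [-27, 11.8, 0, 0, 0, 0],
    [-27, 11.8, 0, 0, 0, 0],
    [-27, 11.8, 0, 0, 0, 0],
    [-27, 11.8, 0, 0, 0, 0],
    [-27, 11.8, 0, 0, 0, 0],
    [-27, 11.8, 0, 0, 0, 0],
    [0, 0, 0, 0, 0, 0],
    [0, 0, 0, 0, 0, 0],
    [0, 0, 0, 0, 0, 0],
  ],
)

```text
clock: 54.3
eef_pos: [563.8, -9.2, 261.7]
orientation: [2.133, -2.303, -0.003]
contact_force: [-0.3, 0.4, -2.2]
opening: 21.9
```

```bash
python3 - <<'E'
from h import *
info()
b=go([563.1,-5.6,248],down(-94.4))
E
```

```text
t 54.3 p [563.8  -9.2 261.7] xaxis [-0.076 -0.997  0.001] yaw -94.39 z [-0.004 -0.001 -1.   ] F [-0.3  0.4 -2.2] op 21.9 j [-0.08  0.    1.28 -0.    1.86  1.57]
turn [ 0.004 -0.001  0.   ] deg 0.2 shift [-3.6  0.9 13.7] len 14.2
```

>>> jog_arm(
  moves=[
    [-3.5, 0.8, 6, 0, 0, 0],
    [0, 0, 5, 0, 0, 0],
    [0, 0, 0, 0, 0, 0],
    [0, 0, 0, 0, 0, 0],
  ],
)

```text
clock: 54.63
eef_pos: [563.4, -6.0, 251.2]
orientation: [2.132, -2.304, -0.003]
contact_force: [-0.2, 0.1, -2.2]
opening: 21.6
```

```bash
python3 - <<'E'
from h import *
info()
b=go([563.1,-5.6,248],down(-94.4))
w=cam("wrist","w32");s=cam("scene"); crop(s,290,150,130,110,6,"s32")
E
```

```text
t 54.63 p [563.4  -6.  251.2] xaxis [-0.078 -0.997  0.   ] yaw -94.45 z [-0.003 -0.    -1.   ] F [-0.2  0.1 -2.2] op 21.6 j [-0.07 -0.    1.31 -0.    1.84  1.58]
turn [ 0.003 -0.    -0.001] deg 0.2 shift [-0.4  0.3  3.2] len 3.3
```

View pics/s32.png

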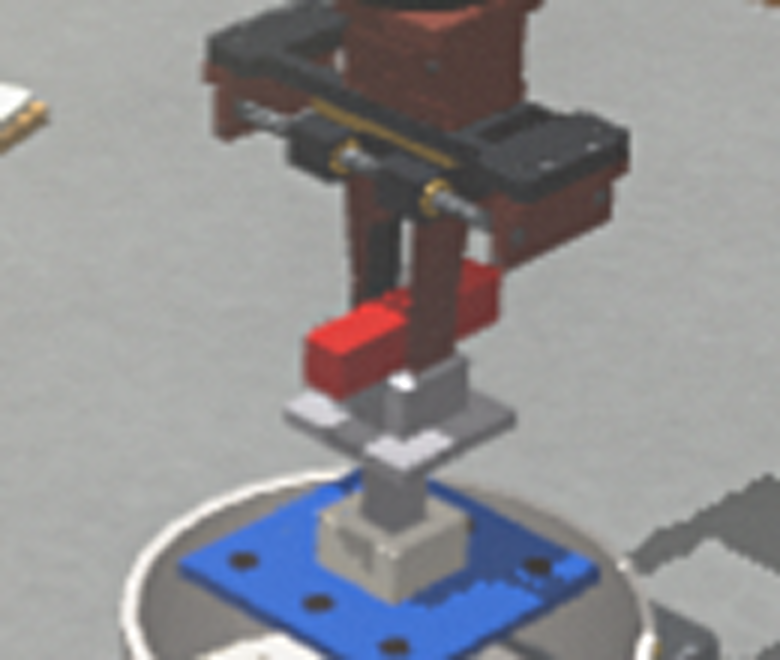

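Well aligned, so I'm lowering it in steps.

>>> jog_arm(
  moves=[
    [-0.4, 0, 5, 0, 0, 0],
    [0, 0, 5, 0, 0, 0],
    [0, 0, 4, 0, 0, 0],
    [0, 0, 4, 0, 0, 0],
    [0, 0, 0, 0, 0, 0],
  ],
)

```text
clock: 55.15
eef_pos: [563.2, -4.9, 233.0]
orientation: [2.133, -2.303, -0.003]
contact_force: [0.1, -0.2, -2.4]
opening: 21.8
```

>>> jog_arm(
  moves=[
    [0, 0, 4, 0, 0, 0],
    [0, 0, 4, 0, 0, 0],
    [0, 0, 0, 0, 0, 0],
  ],
)

```text
clock: 55.4
eef_pos: [563.3, -4.9, 225.4]
orientation: [2.133, -2.304, -0.002]
contact_force: [-0.7, -0.7, -2.1]
opening: 21.8
```

>>> jog_arm(
  moves=[
    [0, 0, 5, 0, 0, 0],
    [0, 0, 5, 0, 0, 0],
    [0, 0, 4, 0, 0, 0],
    [0, 0, 3, 0, 0, 0],
    [0, 0, 0, 0, 0, 0],
  ],
)

```text
clock: 55.82
eef_pos: [563.2, -5.0, 208.3]
orientation: [2.133, -2.303, -0.003]
contact_force: [-0.8, -0.9, -2.2]
opening: 21.8
```

>>> jog_arm(
  moves=[
    [0, 0, 2, 0, 0, 0],
    [0, 0, 2, 0, 0, 0],
    [0, 0, 0, 0, 0, 0],
    [0, 0, 0, 0, 0, 0],
  ],
)

```text
clock: 56.15
eef_pos: [563.7, -5.0, 207.3]
orientation: [-2.134, 2.305, -0.002]
contact_force: [-2.8, 0.3, 5.8]
opening: 21.9
```

Seated at 207 as expected. Release, retreat and check.

>>> jog_arm(
  moves=[
    [0, 0, 0, 0, 0, 0],
    [0, 0, 0, 0, 0, 0],
    [0, 0, 0, 0, 0, 0],
    [0, 0, 0, 0, 0, 0],
    [0, 0, 0, 0, 0, 0],
    [0, 0, 0, 0, 0, 0],
    [0, 0, 0, 0, 0, 0],
    [0, 0, -20, 0, 0, 0],
    [0, 0, -30, 0, 0, 0],
    [0, 0, -35, 0, 0, 0],
    [0, 30, -20, 0, 0, 0],
    [0, 35, 0, 0, 0, 0],
    [0, 35, 0, 0, 0, 0],
    [0, 35, 0, 0, 0, 0],
    [0, 0, 0, 0, 0, 0],
  ],
  grip=1,
)

```text
clock: 57.4
eef_pos: [425.0, 5.9, 312.4]
orientation: [-2.135, 2.304, -0.002]
contact_force: [-0.5, 0.1, -0.4]
opening: 87.8
```

```bash
python3 - <<'E'
from h import *
info()
w=cam("wrist","w33");s=cam("scene"); crop(s,290,180,130,110,6,"s33")
t=cam("top"); crop(t,240,190,120,140,4,"t33")
E
```

```text
t 57.4 p [425.    5.9 312.4] xaxis [-0.076 -0.997  0.   ] yaw -94.37 z [ 0.001 -0.    -1.   ] F [-0.5  0.1 -0.4] op 87.8 j [-0.07 -0.35  1.5  -0.    1.99  1.58]
```

View pics/w33.png

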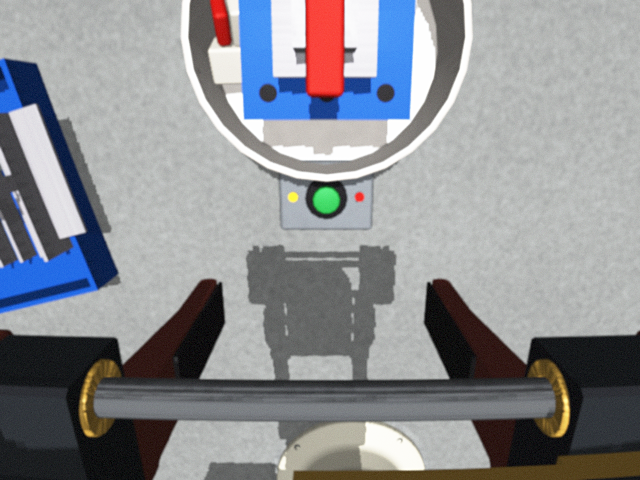

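View pics/s33.png

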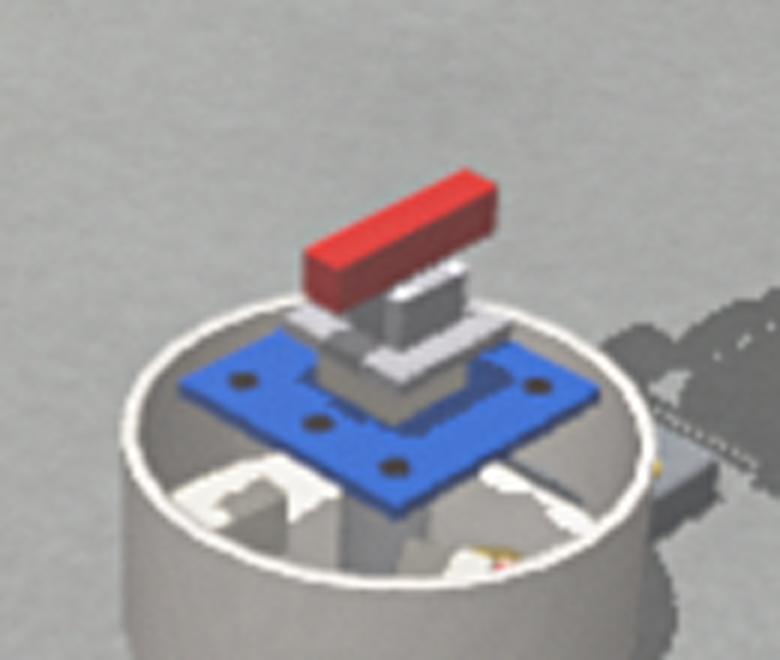

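```bash
python3 - <<'E'
from h import *
w=cam("wrist")
g=mask(w,(50,100,60),(75,255,255),(300,170,60,60)); M=cv2.moments(g,True); u=(M['m10']/M['m00'],M['m01']/M['m00']); print("btn",u,onz(w,[u],40).round(1))
go([412,5.5,90],down(-94.4))
E
```

```text
btn (325.6651234567901, 204.48611111111111) [[418.    4.3  40. ]]
turn [ 0.001 -0.     0.   ] deg 0.0 shift [  1.2  17.7 220.5] len 221.2
```

>>> jog_arm(
  moves=[
    [1, 12, 10, 0, 0, 0],
    [0, 0, 30, 0, 0, 0],
    [0, 0, 30, 0, 0, 0],
    [0, 0, 30, 0, 0, 0],
    [0, 0, 30, 0, 0, 0],
    [0, 0, 30, 0, 0, 0],
    [0, 0, 20, 0, 0, 0],
    [0, 0, 20, 0, 0, 0],
    [0, 0, 10, 0, 0, 0],
    [0, 0, 0, 0, 0, 0],
    [0, 0, 0, 0, 0, 0],
    [0, 0, 0, 0, 0, 0],
    [0, 0, 0, 0, 0, 0],
    [0, 0, 0, 0, 0, 0],
  ],
  grip=-1,
)

```text
clock: 58.77
eef_pos: [417.5, 5.2, 102.0]
orientation: [-2.134, 2.305, -0.002]
contact_force: [0.2, -0.9, 0.2]
opening: 0.9
```

```bash
python3 - <<'E'
from h import *
info()
w=cam("wrist","w34")
E
```

```text
t 58.77 p [417.5   5.2 102. ] xaxis [-0.077 -0.997  0.   ] yaw -94.4 z [ 0.001 -0.    -1.   ] F [ 0.2 -0.9  0.2] op 0.9 j [-0.07 -0.41  1.92 -0.    1.63  1.58]
```

View pics/w34.png

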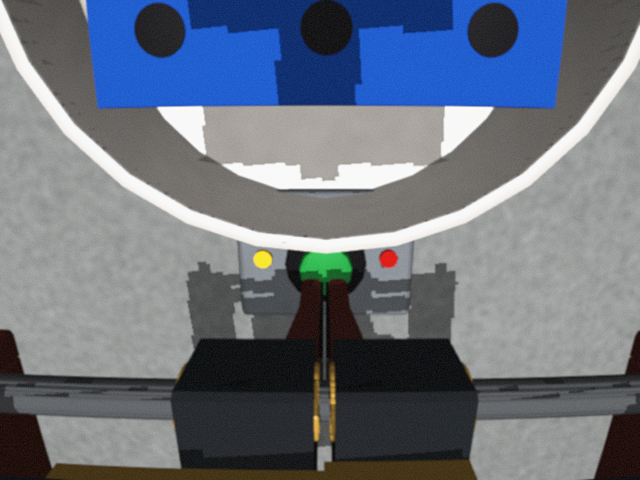

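>>> jog_arm(
  moves=[
    [0, 4.5, 10, 0, 0, 0],
    [0, 0, 15, 0, 0, 0],
    [0, 0, 10, 0, 0, 0],
    [0, 0, 5, 0, 0, 0],
    [0, 0, 0, 0, 0, 0],
  ],
)

```text
clock: 59.23
eef_pos: [412.5, 5.6, 63.1]
orientation: [2.135, -2.305, 0.001]
contact_force: [-5.2, -0.5, 10.9]
opening: 0.5
```

>>> jog_arm(
  moves=[
    [0, 0, 3, 0, 0, 0],
    [0, 0, 0, 0, 0, 0],
  ],
)

```text
clock: 59.4
eef_pos: [412.7, 5.6, 62.8]
orientation: [-2.135, 2.305, -0.001]
contact_force: [-13.4, -0.1, 27.6]
opening: 0.5
```

```bash
python3 - <<'E'
from h import *
w=cam("wrist"); info(); crop(w,220,180,220,140,3.5,"w35")
t=cam("top"); crop(t,240,250,120,90,6,"t35")
E
```

```text
t 59.45 p [412.7   5.6  62.8] xaxis [-0.076 -0.997  0.   ] yaw -94.39 z [ 0.001 -0.    -1.   ] F [-13.6   1.5  27.7] op 0.6 j [-0.07 -0.4   1.99 -0.    1.56  1.58]
```

View pics/w35.png

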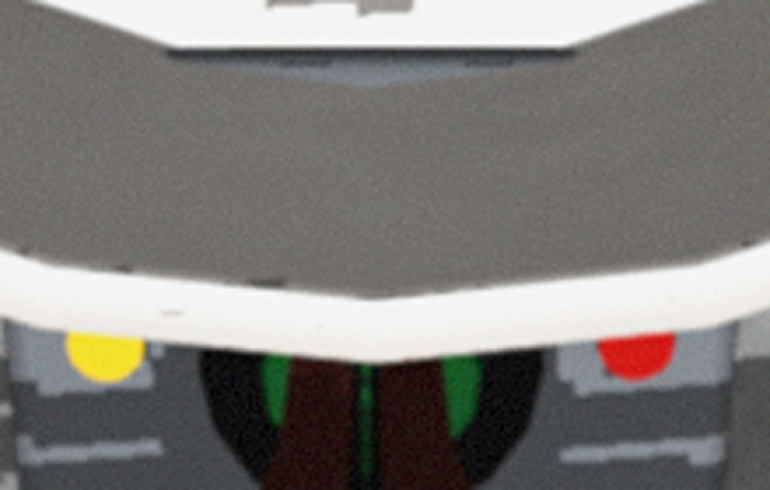

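>>> jog_arm(
  moves=[
    [0, 0, -3, 0, 0, 0],
    [0, 0, 0, 0, 0, 0],
    [0, 0, 0, 0, 0, 0],
  ],
)

```text
clock: 59.75
eef_pos: [412.9, 5.6, 63.2]
orientation: [-2.134, 2.305, -0.002]
contact_force: [-5.0, -0.0, 11.2]
opening: 0.1
```

>>> jog_arm(
  moves=[
    [0, 0, -2, 0, 0, 0],
    [0, 0, 0, 0, 0, 0],
    [0, 0, 0, 0, 0, 0],
  ],
)

```text
clock: 60.0
eef_pos: [412.8, 5.6, 63.4]
orientation: [-2.134, 2.305, -0.001]
contact_force: [1.1, 0.3, 3.9]
opening: 0.8
```

>>> jog_arm(
  moves=[
    [0, 0, -2, 0, 0, 0],
    [0, 0, 0, 0, 0, 0],
    [0, 0, 0, 0, 0, 0],
  ],
)

```text
clock: 60.25
eef_pos: [412.8, 5.6, 64.9]
orientation: [-2.135, 2.305, -0.001]
contact_force: [2.6, 0.3, 3.6]
opening: 0.6
```

>>> jog_arm(
  moves=[
    [0, 0, -2, 0, 0, 0],
    [0, 0, 0, 0, 0, 0],
    [0, 0, 0, 0, 0, 0],
  ],
)

```text
clock: 60.5
eef_pos: [412.3, 5.6, 66.6]
orientation: [2.134, -2.304, -0.001]
contact_force: [1.4, -0.2, 3.5]
opening: 0.3
```

The force trace fits the button: about 4 N spring travel with a bottom stop at 63, so it was fully pressed. Retreating.

>>> jog_arm(
  moves=[
    [0, 0, -15, 0, 0, 0],
    [0, 0, -30, 0, 0, 0],
    [0, 0, -35, 0, 0, 0],
    [0, 0, -35, 0, 0, 0],
    [0, 0, -35, 0, 0, 0],
    [0, 0, -35, 0, 0, 0],
    [0, 0, -35, 0, 0, 0],
    [35, 0, 0, 0, 0, 0],
    [35, 0, 0, 0, 0, 0],
    [35, 0, 0, 0, 0, 0],
    [35, 0, 0, 0, 0, 0],
    [35, 0, 0, 0, 0, 0],
    [35, 0, 0, 0, 0, 0],
    [35, 0, 0, 0, 0, 0],
    [35, 0, 0, 0, 0, 0],
    [0, 0, 0, 0, 0, 0],
    [0, 0, 0, 0, 0, 0],
    [0, 0, 0, 0, 0, 0],
  ],
)

```text
clock: 62.0
eef_pos: [390.8, -273.0, 285.9]
orientation: [2.134, -2.305, -0.005]
contact_force: [-0.2, 0.9, 0.7]
opening: 0.7
```

```bash
python3 - <<'E'
from h import *
info()
s=cam("scene","s36")
t=cam("top","t36"); crop(t,80,160,280,180,2.8,"t36b"); crop(s,430,250,130,110,5,"s36b")
E
```

```text
t 62.0 p [ 390.8 -273.   285.9] xaxis [-0.077 -0.997 -0.001] yaw -94.42 z [-0.003  0.002 -1.   ] F [-0.2  0.9  0.7] op 0.7 j [-0.68 -0.22  1.45 -0.    1.92  0.97]
```

View pics/s36.png

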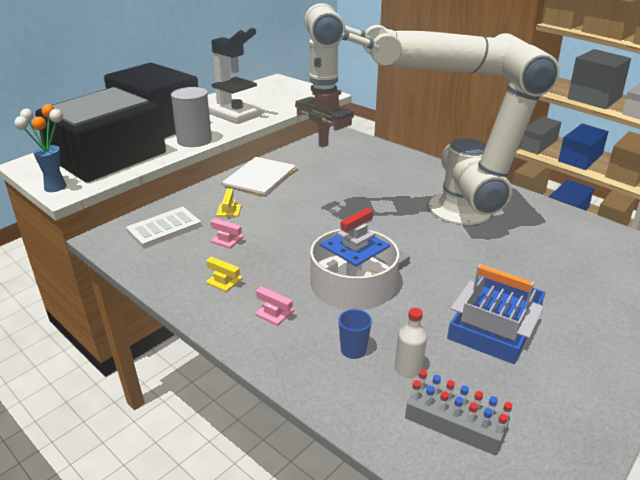

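View pics/t36b.png

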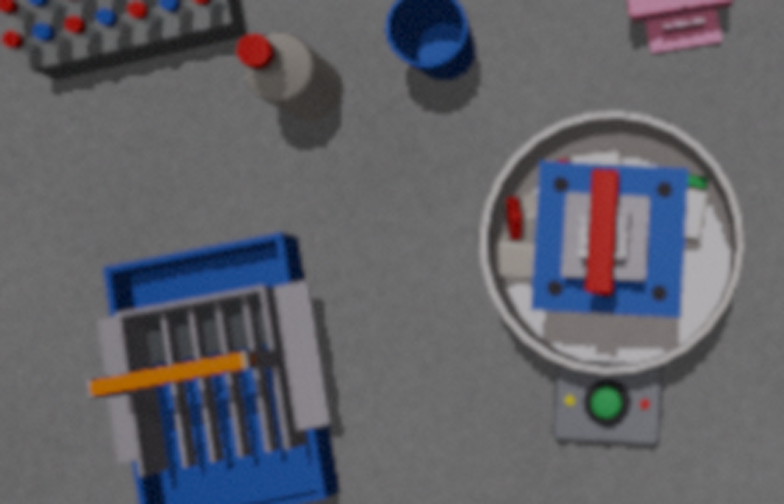

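View pics/s36b.png

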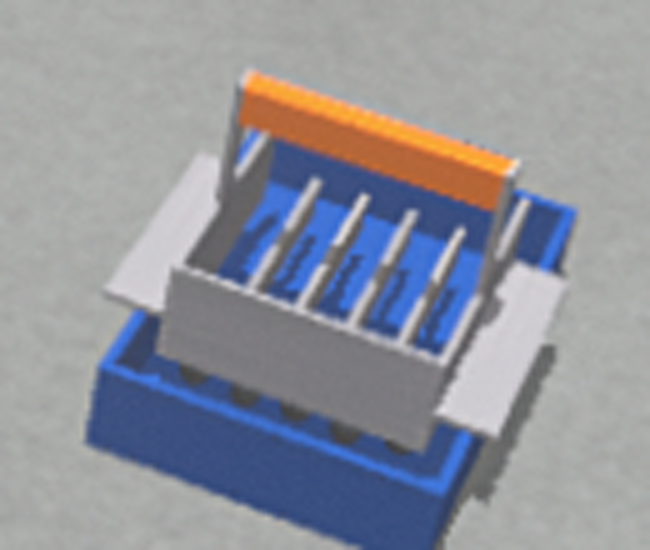

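Everything is in place: the balls are under the basket, the basket is hung, the plate and handle are seated, the button is up and the bystanders are unmoved. Handing in.

```bash
python3 -c "
from cell import finish_job
print(finish_job())"
```

```text
the job is handed in; nothing more can be done
None
```

I handed the job in at about 62 s of the 192 s allowed, with every step done. One jar was dropped and put back along the way. `finish_job()` gives no verdict, so what follows comes from my own checks.

- **Balls:** the first tilt did not get any ball over the sill. Adding a fore-aft jerk sent all five into the tray.
- **Dropped jar:** that same jerk threw one jar over the basket's open front onto the counter. I hung the basket up, put the jar back in, and went on only when all four jars were in the basket and all five balls were on the tray floor. I expect step 1 to have counted from then.
- **Jars and basket:** I poured all four jars into the dryer bowl and hung the empty basket back in the tray.
- **Plate and handle:** the plate was knocked about 3 cm during the run, so I measured it again before picking it up. It went home at the expected height with 13 N of contact force. The handle did the same with 6 N.
- **Button:** I pressed the start button until it bottomed out. The push read about 28 N at the stop, and about 4 N through the spring travel as I backed off. The button's joint reading isn't available, so I judged the full press from that force and height.

The final pictures show:
- the balls under the level-hung basket;
- jars in the bowl under the plate, three of them clearly visible; all four were visible before the plate went on;
- the plate and handle seated, and the button showing no sign of being held down, though its height was not measured;
- the bottle and pen cup apparently where they stood at the start, judged by eye;
- the arm clear of everything.

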